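Draw the bolt inside the wire guard with the hooked rod

ROBOT

A 6-joint arm with a two-finger parallel gripper is mounted at the origin on a cart in front of the work surface, level with it; the furniture and walls round the work are solid. World frame = base frame: x ahead of the robot, y to its left, z up, the work surface at z = 0. Lengths are in mm, angles in rad, forces in N, time in s.
With the tool pointing down it reaches from about 350 to 875 mm from the base axis. Payload 4.2 kg.
Tool frame: the origin (TCP) lies between the finger pads, 19 mm behind the fingertips; this is the grasp point; z points along the fingers, y is the line along which they close (so a half turn about z gives the same grasp; the last joint's range is limited). The gripper opens to 85 mm and grips with 20 to 120 N. Pads are 22 mm wide; open, the fingers measure 114 mm over their backs; the gripper's body (76 mm by 85 mm) begins 54 mm behind the grasp point. The pads swing forward as they close: fully open they stand 13 mm farther back than shut.
Start: joints at [1.417, 0.385, 0.008, 0, -1.194, -0.259], TCP at [250.701, 572.493, 250.012] pointing down, gripper open.
Joint ranges: [-3.14, 3.14], [-1.21, 2.06], [-1.07, 1.41], [-3.16, 2.05], [-2.99, -0.16], [-3.1, 3.1]. Speed limits (rad/s): [2.79, 2.79, 3.14, 3.14, 3.14, 3.14].

INTERFACE

Orientations are given as a unit quaternion [x, y, z, w].
In Python, from bench import arm gives the robot as it stands.
- The arm moves only by the tool send_rows, never from a script. Its argument "targets" is a list of rows, each an object of numbers: "gripper": the gripper command: -1 is fully open, 1 is shut, values between are in proportion; "x", "y", "z": the shift along the tool's x, y, z in cm; "ax", "ay", "az": the turn, a rotation vector about the tool's x, y, z in degrees. A call has 1 to 5 rows; each row shifts and turns the commanded pose from where the row before left it, along the tool's axes as they then stand; what a row does not reach is not made up. A row lasts 1/12 s, in which the tool goes at most 41.7 mm and 7.16 degrees, less where a joint would pass 70% of its speed; a pose out of reach is approached as far as the arm can. A call is refused whole if a number of a shift passes 4.17 or a number of a turn 7.16, either way. A call with a gripper value outside its range is refused whole. The fingers move at their own pace and stop on an object; the grip force is fixed at half the most. Time passes only in rows, so rows that do not move let the fingers close. It gives the time, the measured TCP pose, the force, the opening and the grip force at its end, in the units of the state.
- arm.read_state(): the state, without advancing time (a new reading comes with each control period).
- arm.get_image(name): name is "side" or "top" or "wrist"; returns (picture, depth): 400x640x3 uint8, red, green, blue; 400x640 float32, mm along the optical axis (not along the pixel's ray), 0 where there is no reading.
- arm.camera_model(name): a dict with "fx", "fy", "cx", "cy" (pixels), "distortion" ([k1, k2, p1, p2, k3] as OpenCV has them; the pictures are not rectified), "cam_to_world" (4x4, takes a point from camera to world coordinates). Camera axes: x right, y down, z forward; pixel columns grow to the right and rows downward; lengths in mm; the calibration is good to about 2 mm. A picture is of the moment at which its call begins: read the wrist's pose just before it. camera_model takes no time and is no camera call; for the wrist camera it gives the pose at the moment of the call.
- arm.job_done(): hands the job in; it is judged then, once.
Trained networks look in the newest picture that a camera, given by its name, has taken for a name from the list of things; names that differ only in an ending like _2 or _b are one class to them, and where a whole thing is asked for, a point or a joint stands for the part that bears it (a point fixed in the world has none). Each returns a list of dicts, best first, with "score" (0 to 1); they miss things now and then, are a little off and sometimes report something else, mostly with a low value. They report only what shows in the picture. A call takes as long as a camera call.
- arm.boxes_of(camera, thing): "rect" ([left, top, width, height] in pixels, round what is visible of it).
The state is a dict: "clock": time; "joints": joint angles; "joint_vel": joint speeds; "joint_efforts": joint torques, N m; "position": TCP position; "ee_rot": TCP orientation; "contact_force": force on the tool from outside, world axes, zero at the start; "wrist_torque": the same for the moment, N m; "gripper_width": finger opening in mm; "grasp_force": force on a finger pad.
Only numpy, scipy, OpenCV 4.12 (cv2) and the standard library are available. Lean on these libraries where they do the work, as an engineer would, in place of code of your own. Each camera call takes 0.05 s, during which the arm holds its last target. There are 200 camera calls.

TASK

The rear hatch of the wire guard is locked by a slide bolt deep inside it. Take the hooked rod from its sloping rest, reach in through the opening at the front of the guard, hook the bolt's upright knob and draw the bolt towards the front until it is fully open, keeping the gripper itself outside the guard. Then put the rod back in its rest, leaving the other things on the bench where they stand.

Things in the scene. Friction and masses are not known exactly. Their poses are not given: they have to be found in the camera images.
- guard: Fixed cage of aluminium posts and steel wires, 130 wide (y), 150 deep (x), 400 high, base plate 10 thick. Origin: bench level, middle of the front edge; x points into the guard, y left, z up. The bolt lies along x at y = 0 between two rails (tops at z = 30, x = 15 to 115); nothing else inside is higher than 38 except the hatch and keeper at the back (x > 124). Sides, roof, upper front are barred.
- front_opening (a point): Middle of the top of the front opening: [0, 0, 270] in the guard's frame. The front is open over an inner width of 106 from the base plate up to this height and barred above it. At z = 397 a wire visor juts 50 forward of the front, so a gripper close to the front has to lean back towards the robot.
- bolt (a joint): Travel of the slide bolt in m: 0 = shut, in the keeper at the rear hatch; 0.05 = end stop, fully open. Grows as the knob is drawn straight to the guard's front (guard's -x). It starts at 0 to 0.006. It slides with about 2 N of friction and stays where it is left.
- bolt_knob (a point): Point on the axis of the bolt's upright knob, 46 above the bench, at x = 70 minus the bolt's travel, y = 0 in the guard's frame. The knob is a 10 diameter stem that carries a 16 diameter black ball; the ball's centre is 16 above this point and its top 24 above it. Moves with the bolt.
- hook_rod: Loose steel rod, 0.15 kg, with a black grip and an L-shaped hook. Origin: in the grip, where to hold it. z points up the rod, from hook to grip. Grip 20 (y) x 22 (x) x 65, z = -35 to 30; below it a 10 x 10 shaft to z = -234. In its rest the rod leans 35 degrees from vertical: grip up and towards the robot, hook down and away, its foot to the left (+y).
- hook_foot (a point): Middle of the hook's foot: [0, 18.5, -230] in the rod's frame. The foot, a round bar of 9 diameter, goes from the shaft's lower end along +y to y = 36 and there turns up as a lip of 8 diameter, to z = -208. The mouth between shaft and lip is 27 wide; this point is its middle. The knob is pulled by the foot, in this mouth.
- rest: Fixed sloping aluminium trough with flared sides on a grey base plate 130 x 110 x 10. Origin: bench level, straight below the grip's home; x is the horizontal direction from grip to hook, y left, z up. It holds the shaft from 50 to 215 below the rod's origin, with a stop plate under the shaft's end; 15 wide at the floor, 44 at the top. The rod lifts straight up; the grip is free all round.
- rod_home (a point): Where the rod's origin lies when it is in its rest: [0, 0, 210] in the rest's frame.
- flux_bottle: Small white bottle with a needle, 30 diameter x 118, standing loose beside the guard; origin at its underside.
- white_tub: White tub with lid, 67 diameter x 55, loose; origin at its underside.
- capacitor: Blue can capacitor, 30 diameter x 46, standing loose; origin at its underside.

How it is judged:
By the outcome, as a careful person would: the job done as asked, in the order asked, and still so for the second after the job is handed in, with the robot touching nothing.
It also fails if it takes over 61 s, if anything falls off the work surface, if the arm or the gripper's body presses on something with over 40 N, if the wrist force passes 120 N, or if a joint passes its speed limit or range.

## Working session

There is one attempt and no reset: what is moved stays moved. The work goes in short steps, Python scripts to look and compute and a tool call to move; the robot and the scene stay as the last step left them, time stands still between calls to the robot, and variables do not carry over. Pictures are saved under pics/ and viewed, at most 10 in all, crops included, and the job is handed in when it is done.

Besides the shell and the picture viewer there is one more tool, called after "Request:" as name([rows], argument=value, ...), one row to a line, values as JSON. send_rows: Moves the arm, as the interface text tells. Its arguments: {"type":"object","properties":{"targets":{"type":"array"}},"required":["targets"]}

```bash
ls; mkdir -p pics
cat > h.py <<'E'
import numpy as np, cv2
from bench import arm
from scipy.spatial.transform import Rotation as R
def grab(cam):
    m=arm.camera_model(cam); im,d=arm.get_image(cam); return m,im,d
def cloud(m,d):
    K=np.array([[m['fx'],0,m['cx']],[0,m['fy'],m['cy']],[0,0,1.]])
    h,w=d.shape; u,v=np.meshgrid(np.arange(w),np.arange(h))
    p=cv2.undistortPoints(np.stack([u,v],-1).reshape(-1,1,2).astype(float),K,np.array(m['distortion'],float)).reshape(h,w,2)
    P=np.dstack([p[...,0]*d,p[...,1]*d,d]); T=np.array(m['cam_to_world'])
    W=P@T[:3,:3].T+T[:3,3]; W[d<=0]=np.nan; return W
E
python3 - <<'E'
from h import *
ims=[]
for c in('side','top'):
    m,im,d=grab(c); np.savez(f'pics/{c}0.npz',im=im,W=cloud(m,d))
    ims.append(im); print(c,np.round(np.array(m['cam_to_world']),2).tolist(),m['fx'])
    for t in('guard','hook_rod','rest','bolt_knob','flux_bottle','white_tub','capacitor'):
        b=arm.boxes_of(c,t); print(c,t,[(np.round(x['rect']).tolist(),round(x['score'],2)) for x in b[:2]])
    cv2.imwrite(f'pics/{c}0.png',im[...,::-1])
print(arm.read_state())
E
```

```text
pics
side [[-0.92, -0.2, 0.34, 189.49], [-0.39, 0.46, -0.8, 974.14], [0.0, -0.86, -0.5, 663.23], [0.0, 0.0, 0.0, 1.0]] 395.9467916803123
side guard [([185.0, 116.0, 112.0, 186.0], 0.59)]
side hook_rod [([305.0, 213.0, 13.0, 26.0], 0.6), ([328.0, 147.0, 40.0, 52.0], 0.48)]
side rest [([318.0, 157.0, 49.0, 57.0], 0.69)]
side bolt_knob [([226.0, 262.0, 28.0, 17.0], 0.47)]
side flux_bottle [([305.0, 210.0, 10.0, 30.0], 0.62)]
side white_tub [([276.0, 322.0, 37.0, 43.0], 0.78), ([323.0, 146.0, 47.0, 51.0], 0.54)]
side capacitor []
top [[0.01, -0.99, 0.11, 410.49], [-1.0, -0.01, -0.03, 213.15], [0.03, -0.11, -0.99, 1153.71], [0.0, 0.0, 0.0, 1.0]] 410.5740195893844
top guard [([191.0, 87.0, 102.0, 119.0], 0.93), ([416.0, 184.0, 28.0, 56.0], 0.63)]
top hook_rod [([414.0, 183.0, 34.0, 57.0], 0.94)]
top rest [([401.0, 174.0, 47.0, 55.0], 0.87)]
top bolt_knob [([250.0, 156.0, 11.0, 22.0], 0.43)]
top flux_bottle [([341.0, 189.0, 10.0, 13.0], 0.39)]
top white_tub [([190.0, 229.0, 27.0, 23.0], 0.87), ([254.0, 154.0, 7.0, 21.0], 0.72)]
top capacitor [([210.0, 212.0, 16.0, 10.0], 0.52), ([190.0, 228.0, 26.0, 24.0], 0.43)]
{'clock': 0.8, 'joints': array([ 1.41657225e+00,  3.84645149e-01,  7.89525182e-03, -9.97188912e-06,
       -1.19406132e+00, -2.58596947e-01]), 'joint_vel': array([ 0.00089972,  0.00021977, -0.0024975 , -0.00048704, -0.00038838,
        0.00091252]), 'joint_efforts': array([ 1.31209865e-03, -3.92027307e+01,  1.88611042e+01,  4.19055462e+00,
       -1.70011053e-04,  8.66986483e-06]), 'position': array([250.71094174, 572.46195855, 250.04187319]), 'ee_rot': array([ 9.78772501e-01, -2.04949729e-01, -4.24167405e-06,  7.67541692e-06]), 'contact_force': array([-0.41991264, -0.15448862,  0.27981114]), 'wrist_torque': array([-0.02340585,  0.01748579, -0.02926103]), 'grasp_force': 0.0, 'gripper_width': 85.72789509995435}
```

Run:
```python
import cv2
a=cv2.imread('pics/side0.png')[90:380,150:410]; b=cv2.imread('pics/top0.png')[70:270,170:460]
cv2.imwrite('pics/side0c.png',cv2.resize(a,None,fx=2,fy=2,interpolation=3)[:600])
cv2.imwrite('pics/top0c.png',cv2.resize(b,None,fx=2.7,fy=2.7,interpolation=3))
```

```text
(no output)
```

View pics/side0c.png

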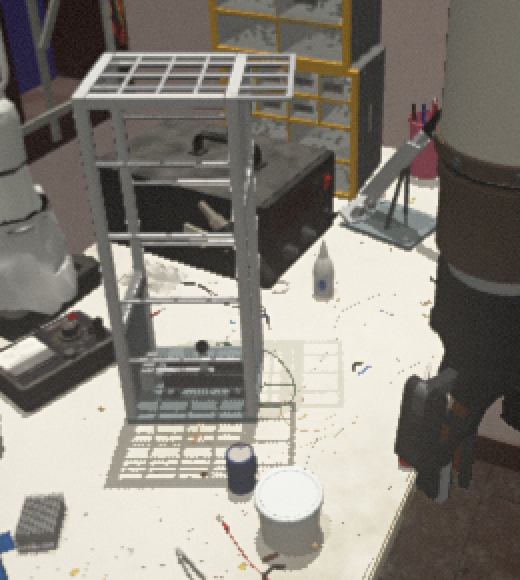

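View pics/top0c.png

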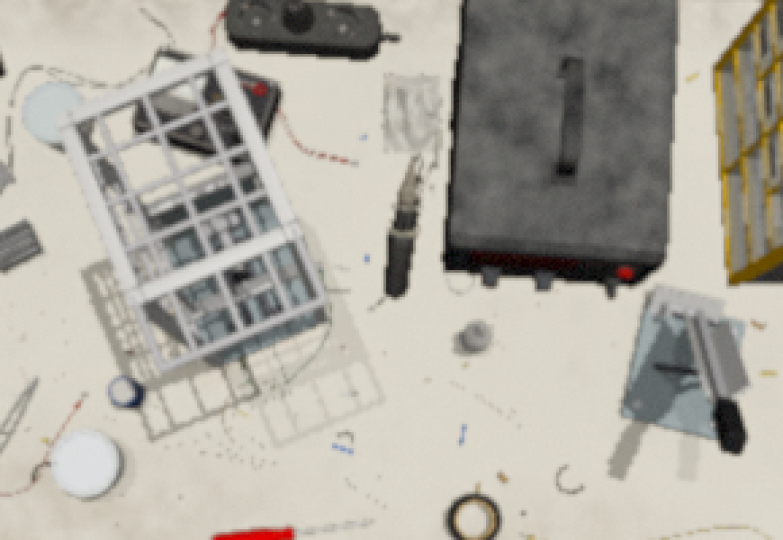

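The side view shows the guard with the black ball at full-image (251,263), the capacitor and tub in front-left of it, and the bottle to its right. The top view shows the guard yawed about +21°, with the visor towards the robot. The rest is on the right, its black grip near full-image (440,227).

Run:
```python
from h import *
z=np.load('pics/top0.npz'); W=z['W']; im=z['im']
def rect(P):
    r=cv2.minAreaRect(P[:,:2].astype(np.float32)); return r, cv2.boxPoints(r).round(1).tolist()
sub=np.zeros(W.shape[:2],bool); sub[70:260,175:310]=1
for lo,hi in((385,415),):
    M=sub&(W[...,2]>lo)&(W[...,2]<hi); P=W[M]; print('roof',len(P),np.median(P[:,2]),rect(P))
# base plate of guard: z 4..16
M=sub&(W[...,2]>5)&(W[...,2]<15); P=W[M]; print('plate',len(P),rect(P))
sub[:]=0; sub[165:250,390:455]=1
M=sub&(W[...,2]>6)&(W[...,2]<15); P=W[M]; print('restplate',len(P),rect(P))
dark=im.max(2)<60
M=sub&dark&(W[...,2]>150); P=W[M]; c=P.mean(0); print('grip',len(P),c,P.min(0),P.max(0))
u,s,v=np.linalg.svd(P-c); print(v[0],s)
M=sub&(W[...,2]>60)&(~dark); P=W[M]; c=P.mean(0); u,s,v=np.linalg.svd(P-c); print('trough',len(P),c,v[0],v[2],s)
for t,(l,tp,w,h) in dict(bottle=(341,189,10,13),tub=(190,228,27,24),cap=(208,208,18,14)).items():
    Q=W[tp:tp+h,l:l+w].reshape(-1,3); Q=Q[Q[:,2]>20]; print(t,len(Q),Q.mean(0).round(1),Q.min(0).round(),Q.max(0).round())
z=np.load('pics/side0.npz'); W=z['W']; im=z['im']
print('side ball'); 
for r in range(259,269,1): print([tuple(np.round(W[r,c]).tolist())+(int(im[r,c].max()),) for c in range(247,256,2)])
sub=np.zeros(W.shape[:2],bool); sub[90:330,180:310]=1
M=sub&(W[...,2]>385)&(W[...,2]<415); P=W[M]; print('roof',len(P),np.median(P[:,2]),rect(P))
```

```text
roof 3373 399.18666854089213 (((603.7279052734375, 346.513427734375), (201.04898071289062, 131.0844268798828), 23.8265323638916), [[485.29998779296875, 365.8999938964844], [538.2000122070312, 245.89999389648438], [722.2000122070312, 327.20001220703125], [669.2000122070312, 447.1000061035156]])
plate 1226 (((659.1198120117188, 412.1598205566406), (549.9552001953125, 388.010498046875), 0.6876453757286072), [[381.79998779296875, 602.9000244140625], [386.5, 214.89999389648438], [936.4000244140625, 221.5], [931.7000122070312, 609.5]])
restplate 1049 (((547.740478515625, -96.4210205078125), (178.10153198242188, 222.81309509277344), 83.52849578857422), [[427.0, -172.3000030517578], [648.4000244140625, -197.5], [668.5, -20.5], [447.1000061035156, 4.599999904632568]])
grip 162 [464.62136722 -85.41855994 222.11292955] [441.95727321 -99.03080267 190.82911175] [488.40108513 -76.14118478 241.72787293]
[-0.65733985  0.08617419  0.74865101] [232.41195132  73.26944068  54.67734922]
trough 664 [ 544.2034627  -103.89110286  125.98026843] [-0.7764987   0.11039768  0.62037257] [-0.52284723  0.43660464 -
[... 1177 characters left out ...]
)]
[(661.0, 315.0, 12.0, 157), (626.0, 357.0, 55.0, 99), (619.0, 358.0, 58.0, 78), (618.0, 352.0, 54.0, 128), (643.0, 307.0, 11.0, 163)]
[(659.0, 318.0, 12.0, 150), (625.0, 359.0, 53.0, 118), (620.0, 357.0, 54.0, 102), (618.0, 352.0, 50.0, 118), (641.0, 310.0, 12.0, 154)]
[(657.0, 322.0, 12.0, 141), (651.0, 322.0, 14.0, 125), (618.0, 361.0, 54.0, 142), (617.0, 353.0, 49.0, 150), (638.0, 314.0, 12.0, 132)]
roof 2361 399.6937232450559 (((605.490966796875, 347.6861572265625), (199.8681640625, 134.87640380859375), 23.86651039123535), [[486.79998779296875, 368.8999938964844], [541.4000244140625, 245.60000610351562], [724.2000122070312, 326.3999938964844], [669.5999755859375, 449.79998779296875]])
```

```bash
cat >> h.py <<'E'
def frame(yaw,lean):
    """tool orientation along a leaning rod: x forward-up, y right, z down along the rod (degrees)"""
    return R.from_euler('z',yaw,degrees=True)*R.from_euler('y',-lean,degrees=True)*R.from_euler('x',180,degrees=True)
def plan(way,step=34,ang=6.5,grip=-1,start=None):
    """way: list of (pos,R); prints rounded rows"""
    if start is None:
        s=arm.read_state(); p=s['position'].copy(); r=R.from_quat(s['ee_rot'])
    else: p,r=start
    out=[]
    for q,e in way:
        q=np.array(q,float); p0=p.copy(); dv=(r.inv()*e).as_rotvec(); r0=r
        n=int(max(1,np.ceil(np.linalg.norm(q-p0)/step),np.ceil(np.degrees(np.linalg.norm(dv))/ang)))
        for i in range(1,n+1):
            f=i/n; t=p0+f*(q-p0); rt=r0*R.from_rotvec(dv*f)
            d=np.round(r.inv().apply(t-p)/10,2); a=np.round(np.degrees((r.inv()*rt).as_rotvec()),1)
            out.append((d,a)); p=p+r.apply(d*10); r=r*R.from_rotvec(np.radians(a))
    for i,(d,a) in enumerate(out):
        row={'gripper':grip}; row.update({k:float(v) for k,v in zip(('x','y','z','ax','ay','az'),list(d)+list(a)) if v})
        print(row, '\n---' if i%5==4 else '')
    return p,r
def st():
    s=arm.read_state(); r=R.from_quat(s['ee_rot']).as_matrix()
    print(round(s['clock'],2),s['position'].round(1),'z',r[:,2].round(3),'y',r[:,1].round(3),'F',s['contact_force'].round(1),'w',round(s['gripper_width'],1),'g',round(s['grasp_force'],1)); return s
E
python3 - <<'E'
from h import *
H=np.array([454,-84,212.]); F=frame(-8,35); pre=H-150*F.as_matrix()[:,2]; print(pre)
s=arm.read_state(); r0=R.from_quat(s['ee_rot'])
plan([((400,200,340),frame(5,20)),(pre,F)],step=38,ang=6.8)
E
```

```text
[368.80083551 -72.02603831 334.87280664]
{'gripper': -1, 'x': 2.6, 'y': 2.56, 'z': -0.82, 'ax': 0.5, 'ay': 1.8, 'az': -2.6} 
{'gripper': -1, 'x': 2.51, 'y': 2.66, 'z': -0.76, 'ax': 0.4, 'ay': 1.8, 'az': -2.6} 
{'gripper': -1, 'x': 2.41, 'y': 2.78, 'z': -0.7, 'ax': 0.5, 'ay': 1.7, 'az': -2.5} 
{'gripper': -1, 'x': 2.3, 'y': 2.87, 'z': -0.66, 'ax': 0.4, 'ay': 1.8, 'az': -2.6} 
{'gripper': -1, 'x': 2.19, 'y': 2.96, 'z': -0.6, 'ax': 0.5, 'ay': 1.8, 'az': -2.6} 
---
{'gripper': -1, 'x': 2.08, 'y': 3.06, 'z': -0.57, 'ax': 0.4, 'ay': 1.8, 'az': -2.6} 
{'gripper': -1, 'x': 1.95, 'y': 3.15, 'z': -0.52, 'ax': 0.5, 'ay': 1.8, 'az': -2.5} 
{'gripper': -1, 'x': 1.82, 'y': 3.22, 'z': -0.5, 'ax': 0.4, 'ay': 1.7, 'az': -2.6} 
{'gripper': -1, 'x': 1.7, 'y': 3.3, 'z': -0.46, 'ax': 0.5, 'ay': 1.8, 'az': -2.6} 
{'gripper': -1, 'x': 1.55, 'y': 3.37, 'z': -0.44, 'ax': 0.4, 'ay': 1.8, 'az': -2.6} 
---
{'gripper': -1, 'x': 1.42, 'y': 3.44, 'z': -0.42, 'ax': 0.5, 'ay': 1.8, 'az': -2.6} 
{'gripper': -1, 'x': -0.67, 'y': 3.35, 'z': -0.17, 'ax': -0.8, 'ay': 1.9, 'az': 1.5} 
{'gripper': -1, 'x': -0.57, 'y': 3.37, 'z': -0.15, 'ax': -0.7, 'ay': 1.8, 'az': 1.4} 
{'gripper': -1, 'x': -0.49, 'y': 3.39, 'z': -0.12, 'ax': -0.8, 'ay': 1.9, 'az': 1.5} 
{'gripper': -1, 'x': -0.4, 'y': 3.4, 'z': -0.1, 'ax': -0.7, 'ay': 1.9, 'az': 1.4} 
---
{'gripper': -1, 'x': -0.31, 'y': 3.41, 'z': -0.06, 'ax': -0.8, 'ay': 1.8, 'az': 1.5} 
{'gripper': -1, 'x': -0.22, 'y': 3.41, 'z': -0.02, 'ax': -0.7, 'ay': 1.9, 'az': 1.4} 
{'gripper': -1, 'x': -0.13, 'y': 3.42, 'z': 0.02, 'ax': -0.8, 'ay': 1.8, 'az': 1.5} 
{'gripper': -1, 'x': -0.05, 'y': 3.43, 'z': 0.06, 'ax': -0.7, 'ay': 1.9, 'az': 1.4}
```

Request:
send_rows([
  {"gripper":-1,"x":2.6,"y":2.6,"z":-0.8,"ax":0.5,"ay":1.8,"az":-2.6},
  {"gripper":-1,"x":2.5,"y":2.7,"z":-0.8,"ax":0.5,"ay":1.8,"az":-2.6},
  {"gripper":-1,"x":2.4,"y":2.8,"z":-0.7,"ax":0.5,"ay":1.8,"az":-2.6},
  {"gripper":-1,"x":2.3,"y":2.9,"z":-0.7,"ax":0.5,"ay":1.8,"az":-2.6},
  {"gripper":-1,"x":2.2,"y":3,"z":-0.6,"ax":0.5,"ay":1.8,"az":-2.6},
])

```text
clock: 1.22
position: [318.4, 400.2, 291.8]
ee_rot: [0.992, -0.091, 0.082, -0.005]
contact_force: [0.5, -0.1, 0.2]
gripper_width: 85.4
grasp_force: 0.0
```

Request:
send_rows([
  {"gripper":-1,"x":2.1,"y":3.1,"z":-0.6,"ax":0.4,"ay":1.8,"az":-2.6},
  {"gripper":-1,"x":1.9,"y":3.2,"z":-0.5,"ax":0.4,"ay":1.8,"az":-2.6},
  {"gripper":-1,"x":1.8,"y":3.2,"z":-0.5,"ax":0.4,"ay":1.8,"az":-2.6},
  {"gripper":-1,"x":1.7,"y":3.3,"z":-0.5,"ax":0.4,"ay":1.8,"az":-2.6},
  {"gripper":-1,"x":1.5,"y":3.4,"z":-0.4,"ax":0.4,"ay":1.8,"az":-2.6},
])

```text
clock: 1.63
position: [385.3, 230.0, 332.9]
ee_rot: [0.987, 0.023, 0.161, -0.006]
contact_force: [1.5, -0.5, 0.1]
gripper_width: 85.5
grasp_force: 0.0
```

Request:
send_rows([
  {"gripper":-1,"x":1.4,"y":3.4,"z":-0.4,"ax":0.5,"ay":1.8,"az":-2.6},
  {"gripper":-1,"x":-0.7,"y":3.4,"z":-0.2,"ax":-0.8,"ay":1.9,"az":1.5},
  {"gripper":-1,"x":-0.6,"y":3.4,"z":-0.1,"ax":-0.7,"ay":1.8,"az":1.4},
  {"gripper":-1,"x":-0.5,"y":3.4,"z":-0.1,"ax":-0.8,"ay":1.9,"az":1.5},
  {"gripper":-1,"x":-0.4,"y":3.4,"z":-0.1,"ax":-0.7,"ay":1.9,"az":1.4},
])

```text
clock: 2.05
position: [382.3, 59.4, 337.2]
ee_rot: [0.97, -0.011, 0.241, 0.007]
contact_force: [0.3, -1.0, 1.4]
gripper_width: 85.3
grasp_force: 0.0
```

Request:
send_rows([
  {"gripper":-1,"x":-0.3,"y":3.4,"z":-0.1,"ax":-0.8,"ay":1.8,"az":1.5},
  {"gripper":-1,"x":-0.2,"y":3.4,"ax":-0.7,"ay":1.9,"az":1.4},
  {"gripper":-1,"x":-0.1,"y":3.4,"ax":-0.8,"ay":1.8,"az":1.5},
  {"gripper":-1,"y":3.4,"ax":-0.7,"ay":1.9,"az":1.4},
  {"gripper":-1},
])

```text
$.targets[1]: bad value
```

Run:
```python
from h import *
s=st(); print(s['joints'].round(3))
m,im,d=grab('wrist'); np.savez('pics/w1.npz',im=im,W=cloud(m,d)); cv2.imwrite('pics/w1.png',im[...,::-1])
m2,im2,d2=grab('top'); np.savez('pics/t1.npz',im=im2,W=cloud(m2,d2))
print(arm.boxes_of('wrist','hook_rod')[:2],arm.boxes_of('wrist','rest')[:2])
```

```text
2.05 [382.3  59.4 337.2] z [ 0.468 -0.018 -0.884] y [-0.024 -1.     0.008] F [ 0.3 -1.   1.4] w 85.3 g 0.0
[ 0.827 -0.356 -0.781  0.483 -0.875  0.459]
[{'rect': [405.4, 116.3, 105.8, 77.7], 'score': 0.78}, {'rect': [382.2, 106.3, 107.5, 105.5], 'score': 0.54}] [{'rect': [382.5, 108.8, 107.6, 102.4], 'score': 0.83}]
```

View pics/w1.png

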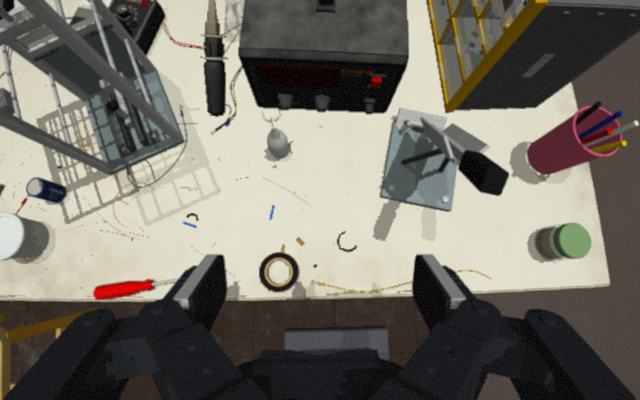

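The wrist view shows the rest at about (420,160) and the black grip at (482,172), both unobstructed. The last row batch was refused because rows need every field, so I'll send it again.

Request:
send_rows([
  {"gripper":-1,"x":-0.3,"y":3.4,"z":-0.1,"ax":-0.8,"ay":1.8,"az":1.5},
  {"gripper":-1,"x":-0.2,"y":3.4,"z":0,"ax":-0.7,"ay":1.9,"az":1.4},
  {"gripper":-1,"x":-0.1,"y":3.4,"z":0,"ax":-0.8,"ay":1.8,"az":1.5},
  {"gripper":-1,"x":0,"y":3.4,"z":0,"ax":-0.7,"ay":1.9,"az":1.4},
  {"gripper":-1,"x":0,"y":0,"z":0,"ax":0,"ay":0,"az":0},
])

```text
clock: 2.67
position: [366.3, -79.0, 335.1]
ee_rot: [0.951, -0.07, 0.301, 0.022]
contact_force: [0.8, 0.2, 0.0]
gripper_width: 85.3
grasp_force: 0.0
```

Run:
```python
from h import *
s=st(); print(s['joints'].round(3))
m,im,d=grab('wrist'); W=cloud(m,d); np.savez('pics/w2.npz',im=im,W=W); cv2.imwrite('pics/w2.png',im[...,::-1])
print(arm.boxes_of('wrist','hook_rod')[:2],arm.boxes_of('wrist','rest')[:2])
```

```text
2.67 [366.3 -79.  335.1] z [ 0.57  -0.085 -0.817] y [-0.147 -0.989  0.   ] F [0.8 0.2 0. ] w 85.3 g 0.0
[ 0.437 -0.463 -0.894  0.53  -0.679  0.648]
[{'rect': [298.1, 144.0, 33.3, 51.3], 'score': 0.89}] [{'rect': [281.9, 130.1, 77.1, 99.5], 'score': 0.79}]
```

View pics/w2.png

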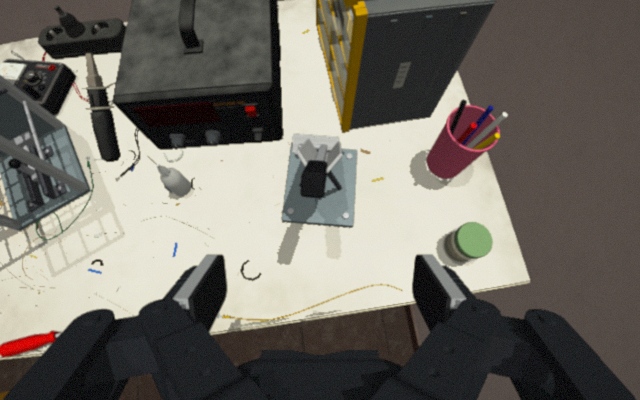

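The grip is seen end-on at (314,178). The rest plate spans (282,222)–(353,227) at the front and reaches (356,150) at the right rear.

Run:
```python
from h import *
z=np.load('pics/w2.npz'); W=z['W']; im=z['im'].astype(int)
sub=np.zeros(W.shape[:2],bool); sub[125:235,272:365]=1
M=sub&(W[...,2]>5)&(W[...,2]<17)&(im.max(2)<190); 
n,l,stt,c=cv2.connectedComponentsWithStats(M.astype(np.uint8)); k=1+np.argmax(stt[1:,4]); P=W[l==k]
r=cv2.minAreaRect(P[:,:2].astype(np.float32)); print('plate',len(P),np.median(P[:,2]),r,cv2.boxPoints(r).round(1).tolist())
M=sub&(im.max(2)<70)&(W[...,2]>150); P=W[M]; print('grip',len(P),P.mean(0),P.min(0),P.max(0))
F=frame(-8,35).as_matrix()
Q=(P-[454,-84,212])@F; print('in rod-ish frame pct', np.percentile(Q,[2,10,50,90,98],axis=0).round(1).tolist())
E=P[np.abs(Q[:,2]-np.percentile(Q[:,2],10))<6]; print('end face', len(E),E.mean(0))
# white trough & plates
M=sub&(W[...,2]>40)&(im.min(2)>110); P=W[M]; print('trough',len(P),P.mean(0))
c=P.mean(0);print(np.linalg.svd(P-c)[2].round(3).tolist())
for f in('top0','t1'):
    z=np.load(f'pics/{f}.npz'); W=z['W']; im=z['im'].astype(int)
    sub=np.zeros(W.shape[:2],bool); sub[165:250,390:455]=1
    M=sub&(W[...,2]>4)&(W[...,2]<17)&(im.max(2)<190)
    n,l,stt,c=cv2.connectedComponentsWithStats(M.astype(np.uint8)); k=1+np.argmax(stt[1:,4]); P=W[l==k]
    r=cv2.minAreaRect(P[:,:2].astype(np.float32)); print(f,len(P),np.median(P[:,2]),r)
    M=sub&(im.max(2)<60)&(W[...,2]>150); P=W[M]; Q=(P-[454,-84,212])@F; print('grip',np.percentile(Q,[2,10,50,90,98],axis=0).round(1).tolist())
```

```text
plate 3608 10.545197112273371 ((539.487548828125, -107.18921661376953), (109.98966979980469, 129.80938720703125), 76.68704223632812) [[463.70001220703125, -145.8000030517578], [590.0, -175.6999969482422], [615.2999877929688, -68.5999984741211], [489.0, -38.70000076293945]]
grip 829 [457.25301213 -88.12766949 230.42186912] [ 441.16662523 -103.55089284  193.99462578] [490.77692391 -75.82852097 241.30512869]
in rod-ish frame pct [[0.7, -6.4, -21.9], [3.3, -4.2, -21.2], [14.8, 3.8, -19.9], [21.3, 11.2, 12.7], [21.6, 13.3, 30.6]]
end face 615 [451.20246892 -86.50384416 234.95602592]
trough 626 [ 536.01308036 -102.15048566  122.43923295]
[[-0.557, 0.08, 0.827], [0.239, 0.969, 0.067], [-0.796, 0.235, -0.558]]
top0 1032 10.00918753546739 ((537.6585693359375, -100.87569427490234), (101.2657470703125, 131.5762939453125), 78.49059295654297)
grip [[2.6, -6.9, -22.9], [6.1, -6.1, -21.8], [17.0, -0.7, -5.9], [19.6, 7.3, 25.0], [20.2, 9.5, 33.2]]
t1 1038 10.035789192600987 ((537.99853515625, -102.32984924316406), (102.38899230957031, 129.51443481445312), 76.88334655761719)
grip [[2.5, -7.4, -23.2], [6.1, -6.5, -21.7], [17.6, -1.0, -5.5], [19.8, 7.7, 25.0], [20.5, 9.5, 32.9]]
```

Run:
```python
from h import *
F=frame(-13.3,35); z=F.as_matrix()[:,2]; H=np.array([468,-89.5,210.5]); print(H-110*z)
plan([(H-110*z,F),(H,F)],step=24,ang=4)
```

```text
[406.59882832 -74.98537807 300.60672487]
{'gripper': -1, 'x': 0.32, 'y': -0.14, 'z': 1.7, 'ax': -1.0, 'ay': -0.1, 'az': 1.5} 
{'gripper': -1, 'x': 0.33, 'y': -0.17, 'z': 1.7, 'ax': -1.1, 'ay': -0.1, 'az': 1.5} 
{'gripper': -1, 'x': 0.31, 'y': -0.22, 'z': 1.7, 'ax': -1.0, 'ay': -0.1, 'az': 1.5} 
{'gripper': -1, 'z': 2.2} 
{'gripper': -1, 'z': 2.2} 
---
{'gripper': -1, 'x': 0.01, 'z': 2.2} 
{'gripper': -1, 'y': 0.01, 'z': 2.2} 
{'gripper': -1, 'z': 2.2}
```

Request:
send_rows([
  {"gripper":-1,"x":0.3,"y":-0.2,"z":1.7,"ax":-1,"ay":-0.1,"az":1.5},
  {"gripper":-1,"x":0.3,"y":-0.2,"z":1.7,"ax":-1,"ay":-0.1,"az":1.5},
  {"gripper":-1,"x":0.3,"y":-0.2,"z":1.7,"ax":-1,"ay":-0.1,"az":1.5},
  {"gripper":-1,"x":0,"y":0,"z":1,"ax":0,"ay":0,"az":0},
  {"gripper":-1,"x":0,"y":0,"z":0,"ax":0,"ay":0,"az":0},
])

```text
clock: 3.23
position: [412.1, -74.1, 289.1]
ee_rot: [0.948, -0.108, 0.296, 0.034]
contact_force: [-0.7, 0.3, 0.3]
gripper_width: 85.5
grasp_force: 0.0
```

Run:
```python
from h import *
st(); m,im,d=grab('wrist'); W=cloud(m,d); im=im.astype(int)
F=frame(-13.3,35); H=np.array([468,-89.5,210.5])
M=(im.max(2)<80)&(W[...,2]>150)&(np.linalg.norm(W-H,axis=2)<60); Q=(W[M]-H)@F.as_matrix()
print(M.sum(),np.percentile(Q,[2,10,50,90,98],axis=0).round(1).tolist())
plan([(H,F)],step=24,ang=4)
```

```text
3.23 [412.1 -74.1 289.1] z [ 0.554 -0.129 -0.823] y [-0.225 -0.974  0.001] F [-0.7  0.3  0.3] w 85.5 g 0.0
1501 [[-9.9, -8.6, -31.2], [-6.8, -6.9, -30.7], [6.9, 0.4, -29.3], [10.1, 8.1, 10.1], [10.3, 9.8, 26.8]]
{'gripper': -1, 'x': 0.05, 'y': 0.04, 'z': 1.97} 
{'gripper': -1, 'x': 0.04, 'y': 0.04, 'z': 1.98, 'ax': -0.1, 'ay': 0.1, 'az': 0.1} 
{'gripper': -1, 'x': 0.05, 'y': 0.04, 'z': 1.97} 
{'gripper': -1, 'x': 0.04, 'y': 0.04, 'z': 1.97, 'ay': 0.1, 'az': 0.1} 
{'gripper': -1, 'x': 0.04, 'y': 0.04, 'z': 1.98} 
---
```

Request:
send_rows([
  {"gripper":-1,"x":0.05,"y":0.05,"z":2,"ax":0,"ay":0.1,"az":0},
  {"gripper":-1,"x":0.05,"y":0.05,"z":2,"ax":0,"ay":0.1,"az":0},
  {"gripper":-1,"x":0.05,"y":0.05,"z":2,"ax":0,"ay":0,"az":0.1},
  {"gripper":-1,"x":0.05,"y":0.05,"z":2,"ax":0,"ay":0,"az":0.1},
  {"gripper":-1,"x":0,"y":0.05,"z":2,"ax":0,"ay":0,"az":0},
])

```text
clock: 3.7
position: [453.7, -82.6, 234.4]
ee_rot: [0.95, -0.114, 0.287, 0.04]
contact_force: [-0.1, -0.2, -1.0]
gripper_width: 85.4
grasp_force: 0.0
```

Request:
send_rows([
  {"gripper":1,"x":0,"y":0,"z":0,"ax":0,"ay":0,"az":0},
  {"gripper":1,"x":0,"y":0,"z":0,"ax":0,"ay":0,"az":0},
  {"gripper":1,"x":0,"y":0,"z":0,"ax":0,"ay":0,"az":0},
  {"gripper":1,"x":0,"y":0,"z":0,"ax":0,"ay":0,"az":0},
  {"gripper":1,"x":0,"y":0,"z":0,"ax":0,"ay":0,"az":0},
])

```text
clock: 4.12
position: [453.1, -81.8, 235.2]
ee_rot: [0.95, -0.114, 0.288, 0.039]
contact_force: [-0.7, -0.4, -0.3]
gripper_width: 25.7
grasp_force: 0.2
```

Request:
send_rows([
  {"gripper":1,"x":0,"y":0,"z":0,"ax":0,"ay":0,"az":0},
  {"gripper":1,"x":0,"y":0,"z":0,"ax":0,"ay":0,"az":0},
  {"gripper":1,"x":0,"y":0,"z":0,"ax":0,"ay":0,"az":0},
])

```text
clock: 4.37
position: [453.1, -82.5, 235.3]
ee_rot: [0.95, -0.114, 0.288, 0.039]
contact_force: [-4.4, 1.1, 6.1]
gripper_width: 18.9
grasp_force: 61.9
```

Run:
```python
from h import *
s=st(); print(s['joints'].round(3))
F=frame(-13.3,35); print((s['position']-[468,-89.5,210.5])@F.as_matrix())
```

```text
4.37 [453.1 -82.5 235.3] z [ 0.538 -0.141 -0.831] y [-0.24  -0.971  0.009] F [-4.4  1.1  6.1] w 18.9 g 61.9
[ 0.022 -0.119 -1.068  1.253 -0.161  0.105]
[  1.0667131   -3.4347454  -29.55191837]
```

```bash
cat > kin.py <<'E'
import numpy as np
from scipy.optimize import least_squares
from scipy.spatial.transform import Rotation as R
LO=np.array([-3.14,-1.21,-1.07,-3.16,-2.99,-3.1]);HI=np.array([3.14,2.06,1.41,2.05,-.16,3.1])
def rot(a,t): return R.from_rotvec(np.array(a)*t)
def fk(q,p,s=(1,1),c=0):
    h,a1,L1,a3,L2,L3=p
    A=rot([0,0,1],q[0])*rot([0,1,0],q[1]); B=A*rot([0,1,0],-q[2])
    pos=np.array([0,0,h])+rot([0,0,1],q[0]).apply([a1,0,0])+A.apply([0,0,L1])+B.apply([L2,0,a3])
    C=B*rot([1,0,0],s[0]*q[3])*rot([0,1,0],-q[4]); pos=pos+C.apply([L3,0,0])
    T=C*rot([1,0,0],s[1]*q[5]+c)*R.from_matrix([[0,0,1],[0,1,0],[-1,0,0]])
    return pos,T
E
python3 - <<'E'
from kin import *; from h import arm
s=arm.read_state()
D=[([1.41657,.384645,.007895,0,-1.19406,-.258597],[250.71,572.46,250.04],[.97877,-.20495,0,0]),
([.827,-.356,-.781,.483,-.875,.459],[382.3,59.4,337.2],[0.97,-0.011,0.241,0.007]),
([.437,-.463,-.894,.53,-.679,.648],[366.3,-79,335.1],[0.951,-0.07,0.301,0.022]),
(s['joints'],s['position'],s['ee_rot'])]
for sg in((1,1),(1,-1),(-1,1),(-1,-1)):
  for c in (0,np.pi/2,np.pi,-np.pi/2):
    f=lambda p:np.concatenate([np.r_[fk(q,p,sg,c)[0]-x,100*(fk(q,p,sg,c)[1].inv()*R.from_quat(o)).as_rotvec()] for q,x,o in D])
    r=least_squares(f,[200,0,300,0,300,200]); 
    if r.cost<2000 or c==0: print(sg,c,round(r.cost,1),r.x.round(1))
E
```

```text
(1, 1) 0 136081.9 [-720.6  634.4   96.3  340.7 -218.7 -595.5]
(1, -1) 0 120886.6 [-720.6  634.4   96.3  340.7 -218.7 -595.5]
(-1, 1) 0 107096.3 [430.7 -58.5 730.1 -17.2 428.5 675.3]
(-1, -1) 0 62989.6 [430.7 -58.5 730.1 -17.2 428.5 675.3]
```

```bash
sed -i 's/h,a1,L1,a3,L2,L3=p/h,a1,L1,a3,L2,L3,D,c=p/; s/\[L2,0,a3\]/[L2,-D,a3]/; s/s=(1,1),c=0):/s=(1,1)):/' kin.py
python3 - <<'E'
from kin import *; from h import arm
s=arm.read_state()
D=[([1.41657,.384645,.007895,0,-1.19406,-.258597],[250.71,572.46,250.04],[.97877,-.20495,0,0]),
([.827,-.356,-.781,.483,-.875,.459],[382.3,59.4,337.2],[0.97,-0.011,0.241,0.007]),
([.437,-.463,-.894,.53,-.679,.648],[366.3,-79,335.1],[0.951,-0.07,0.301,0.022]),
(s['joints'],s['position'],s['ee_rot'])]
for sg in((1,1),(1,-1),(-1,1),(-1,-1)):
  best=None
  for c in (0,np.pi/2,np.pi,-np.pi/2):
    f=lambda p:np.concatenate([np.r_[fk(q,p,sg)[0]-x,100*(fk(q,p,sg)[1].inv()*R.from_quat(o)).as_rotvec()] for q,x,o in D])
    r=least_squares(f,[200,0,300,0,300,200,150,c]); 
    if best is None or r.cost<best.cost: best=r
  print(sg,round(best.cost,1),best.x.round(2)); print(best.fun.round(1).reshape(-1,6).tolist())
E
```

```text
(1, 1) 44647.9 [-294.18  377.74  331.05  208.15   21.01 -124.85  154.18   -3.04]
[[-6.5, -5.2, 73.3, 0.0, 0.0, 198.5], [-13.1, 48.5, -29.8, -48.9, 54.2, -9.4], [-34.3, 20.2, -50.7, -44.1, 48.8, -65.9], [3.5, -80.8, 7.2, -21.8, 24.2, -123.1]]
(1, -1) 31850.6 [-294.18  377.74  331.05  208.15   21.01 -124.85  154.18   -2.57]
[[-6.5, -5.2, 73.3, 0.0, 0.0, 100.3], [-13.1, 48.5, -29.8, -60.1, 42.0, 33.9], [-34.3, 20.2, -50.7, -59.0, 26.4, 14.2], [3.5, -80.8, 7.2, -19.1, 27.6, -148.4]]
(-1, 1) 14398.8 [127.52 123.93 563.18  77.03 258.06 340.64 109.6   -2.05]
[[-49.7, 7.1, 35.6, 0.0, 0.0, 99.4], [-10.5, 3.4, -19.0, -0.1, 0.0, -44.1], [0.2, 9.9, -20.0, -0.0, -0.1, -81.9], [2.4, -69.1, 3.4, 0.0, -0.0, 26.7]]
(-1, -1) 4777.4 [127.52 123.93 563.18  77.03 258.06 340.64 109.6   -1.57]
[[-49.7, 7.1, 35.6, 0.0, -0.0, -0.0], [-10.5, 3.4, -19.0, -0.1, -0.0, 0.0], [0.2, 9.9, -20.0, 0.0, -0.1, 0.0], [2.4, -69.1, 3.4, -0.0, -0.0, -0.0]]
```

Run:
```python
from h import *
H=np.array([468,-89.5,210.5]); s=arm.read_state(); r=R.from_quat(s['ee_rot']); p=s['position']-40*r.as_matrix()[:,2]
G=frame(-13.3,15); z=G.as_matrix()[:,2]
plan([(p,r),(H-75*z,G)],step=20,ang=5)
```

```text
{'gripper': -1, 'z': -1.33} 
{'gripper': -1, 'z': -1.34} 
{'gripper': -1, 'z': -1.33} 
{'gripper': -1, 'x': 0.59, 'y': 0.1, 'z': -0.03, 'ax': 0.2, 'ay': -4.7, 'az': -0.1} 
{'gripper': -1, 'x': 0.59, 'y': 0.1, 'z': -0.09, 'ax': 0.2, 'ay': -4.7, 'az': -0.1} 
---
{'gripper': -1, 'x': 0.58, 'y': 0.09, 'z': -0.13, 'ax': 0.1, 'ay': -4.7} 
{'gripper': -1, 'x': 0.56, 'y': 0.1, 'z': -0.18, 'ax': 0.2, 'ay': -4.7, 'az': -0.1}
```

Request:
send_rows([
  {"gripper":-1,"x":0,"y":0,"z":0,"ax":0,"ay":0,"az":0},
  {"gripper":-1,"x":0,"y":0,"z":0,"ax":0,"ay":0,"az":0},
  {"gripper":-1,"x":0,"y":0,"z":0,"ax":0,"ay":0,"az":0},
  {"gripper":-1,"x":0,"y":0,"z":-2,"ax":0,"ay":0,"az":0},
  {"gripper":-1,"x":0,"y":0,"z":-2,"ax":0,"ay":0,"az":0},
])

```text
clock: 4.78
position: [435.9, -81.0, 261.3]
ee_rot: [0.95, -0.116, 0.287, 0.043]
contact_force: [0.7, -0.6, 3.4]
gripper_width: 77.6
grasp_force: 0.0
```

Run:
```python
from h import *
H=np.array([468,-89.5,210.5]); s=st(); print(s['joints'].round(3).tolist())
G=frame(-13.3,15); z=G.as_matrix()[:,2]
plan([(H-75*z,G)],step=20,ang=4)
```

```text
4.78 [435.9 -81.  261.3] z [ 0.535 -0.148 -0.832] y [-0.246 -0.969  0.015] F [ 0.7 -0.6  3.4] w 77.6 g 0.0
[0.222, -0.193, -1.006, 0.879, -0.347, 0.329]
{'gripper': -1, 'x': 0.47, 'y': 0.02, 'z': -0.21, 'ax': 0.2, 'ay': -3.7, 'az': -0.1} 
{'gripper': -1, 'x': 0.46, 'y': 0.02, 'z': -0.23, 'ax': 0.3, 'ay': -3.8, 'az': -0.1} 
{'gripper': -1, 'x': 0.43, 'y': 0.02, 'z': -0.27, 'ax': 0.2, 'ay': -3.7, 'az': -0.1} 
{'gripper': -1, 'x': 0.42, 'y': 0.02, 'z': -0.29, 'ax': 0.2, 'ay': -3.7, 'az': -0.1} 
{'gripper': -1, 'x': 0.4, 'y': 0.01, 'z': -0.32, 'ax': 0.2, 'ay': -3.8, 'az': -0.1} 
---
```

Request:
send_rows([
  {"gripper":-1,"x":0.4,"y":0,"z":-0.2,"ax":0.2,"ay":-3.7,"az":-0.1},
  {"gripper":-1,"x":0.4,"y":0,"z":-0.2,"ax":0.2,"ay":-3.7,"az":-0.1},
  {"gripper":-1,"x":0.4,"y":0,"z":-0.3,"ax":0.2,"ay":-3.7,"az":-0.1},
  {"gripper":-1,"x":0.4,"y":0,"z":-0.3,"ax":0.2,"ay":-3.8,"az":-0.1},
  {"gripper":-1,"x":0.4,"y":0,"z":-0.3,"ax":0.2,"ay":-3.8,"az":-0.1},
])

```text
clock: 5.2
position: [449.4, -83.2, 285.0]
ee_rot: [0.983, -0.114, 0.144, 0.018]
contact_force: [0.5, -0.9, 0.6]
gripper_width: 85.5
grasp_force: 0.0
```

```bash
cat >> h.py <<'E'
def rodpts(H,F,c='wrist'):
    m,im,d=grab(c); W=cloud(m,d); im=im.astype(int)
    M=(im.max(2)<80)&(np.linalg.norm(W-H,axis=2)<55); return (W[M]-H)@F.as_matrix(),im,W
E
python3 - <<'E'
from h import *
H=np.array([468,-89.5,210.5]); s=st(); print(s['joints'].round(3).tolist())
Q,im,W=rodpts(H,frame(-13.3,35)); print(len(Q),np.percentile(Q,[2,10,50,90,98],axis=0).round(1).tolist())
G=frame(-13.3,15); plan([(H,G)],step=20,ang=4)
# kinematics refit: orientation known, position linear in offsets
from kin import *
D=[([1.41657,.384645,.007895,0,-1.19406,-.258597],[250.71,572.46,250.04]),([.827,-.356,-.781,.483,-.875,.459],[382.3,59.4,337.2]),([.437,-.463,-.894,.53,-.679,.648],[366.3,-79,335.1]),([0.022,-0.119,-1.068,1.253,-0.161,0.105],[453.1,-82.5,235.3]),([0.222,-0.193,-1.006,0.879,-0.347,0.329],[435.9,-81.0,261.3]),(s['joints'],s['position'])]
A=[];b=[]
I=np.eye(3)
for q,x in D:
    Z=rot([0,0,1],q[0]).as_matrix(); U=Z@rot([0,1,0],q[1]).as_matrix(); B=U@rot([0,1,0],-q[2]).as_matrix(); C=B@rot([1,0,0],-q[3]).as_matrix(); E=C@rot([0,1,0],-q[4]).as_matrix()
    A.append(np.c_[I[:,2],Z[:,0],U[:,2],B,C[:,1:],E[:,[0,2]]]); b.append(x)
A=np.vstack(A);b=np.hstack(b); x,res,rk,sv=np.linalg.lstsq(A,b,rcond=None); print('h a1 L1 | Bx By Bz | Cy Cz | L3 Ez',x.round(1),rk,sv.round(3)); print((A@x-b).round(1))
E
```

```text
5.2 [449.4 -83.2 285. ] z [ 0.279 -0.068 -0.958] y [-0.23  -0.973  0.002] F [ 0.5 -0.9  0.6] w 85.5 g 0.0
[0.259, -0.077, -0.566, 0.187, -0.834, 0.972]
2422 [[-8.5, -12.0, -31.2], [-3.3, -10.4, -30.7], [9.5, -3.0, -17.2], [10.3, 4.5, 20.0], [10.6, 6.0, 29.2]]
{'gripper': -1, 'x': -0.18, 'y': 0.07, 'z': 1.95, 'ay': -0.5} 
{'gripper': -1, 'x': -0.15, 'y': 0.07, 'z': 1.95, 'ay': -0.4} 
{'gripper': -1, 'x': -0.15, 'y': 0.07, 'z': 1.95, 'ax': 0.1, 'ay': -0.5} 
{'gripper': -1, 'x': -0.13, 'y': 0.08, 'z': 1.95, 'ay': -0.4} 
h a1 L1 | Bx By Bz | Cy Cz | L3 Ez [ 1.599e+02  5.000e-01  5.654e+02  4.207e+02 -3.000e-01  2.000e-01
 -1.595e+02  1.000e-01  2.795e+02  2.000e-01] 10 [5.131 4.312 3.519 1.024 0.938 0.73  0.402 0.216 0.141 0.087]
[ 0.   0.  -0.1 -0.1 -0.  -0.   0.1  0.1  0.  -0.  -0.   0.   0.  -0.
 -0.  -0.  -0.   0.1]
```

```bash
cat > kin.py <<'E'
import numpy as np
from scipy.optimize import least_squares
from scipy.spatial.transform import Rotation as R
LO=np.array([-3.14,-1.21,-1.07,-3.16,-2.99,-3.1]);HI=np.array([3.14,2.06,1.41,2.05,-.16,3.1])
rot=lambda a,t:R.from_rotvec(np.array(a)*t)
def fk(q):
    A=rot([0,0,1],q[0])*rot([0,1,0],q[1]); B=A*rot([0,1,0],-q[2]); C=B*rot([1,0,0],-q[3]); E=C*rot([0,1,0],-q[4])
    pos=np.array([0,0,160.])+A.apply([0,0,565.4])+B.apply([420.7,0,0])+C.apply([0,-159.5,0])+E.apply([279.5,0,0])
    return pos,E*rot([1,0,0],-q[5]-np.pi/2)*R.from_matrix([[0,0,1],[0,1,0],[-1,0,0]])
def ik(p,T,q0):
    f=lambda q:np.r_[(fk(q)[0]-p)/100,3*(fk(q)[1].inv()*T).as_rotvec()]
    r=least_squares(f,np.clip(q0,LO+1e-3,HI-1e-3),bounds=(LO,HI)); return r.x,np.sqrt(2*r.cost)
def guard(xg,yg,z,O=(558.8,326.8),yaw=23.84):
    c,s=np.cos(np.radians(yaw)),np.sin(np.radians(yaw)); return np.array([O[0]+c*xg-s*yg,O[1]+s*xg+c*yg,z])
E
python3 - <<'E'
from kin import *; from h import arm,frame
q0=arm.read_state()['joints']; print(fk(q0)[0])
H=np.array([468,-89.5,210.5])
for a in(10,15,20,25,30): q,e=ik(H,frame(-13.3,a),q0); print('rest',a,round(e,3),q.round(2))
for a,rl in((15,35),(20,40),(25,45),(30,50),(20,45),(25,50)):
  for fx,fz in((88,85),(85,46),(28,46)):
    l=np.radians(rl); p=guard(fx-230*np.sin(l),-18.5,fz+230*np.cos(l))
    q,e=ik(p,frame(23.84,a),q0); print(a,rl,fx,fz,p.round(),round(e,3),q.round(2))
E
```

```text
[452.30181288 -82.97591044 287.03906645]
rest 10 0.0 [ 0.2   0.09 -0.55  0.1  -0.78  1.08]
rest 15 0.0 [ 0.22  0.05 -0.64  0.19 -0.65  0.99]
rest 20 0.0 [ 0.23  0.02 -0.74  0.31 -0.52  0.86]
rest 25 0.0 [ 0.22 -0.01 -0.86  0.53 -0.38  0.66]
rest 30 0.0 [ 0.07 -0.04 -1.02  1.04 -0.17  0.27]
15 35 88 85 [526. 292. 273.] 0.0 [ 0.82  0.21 -0.25  0.13 -0.87  1.09]
15 35 85 46 [523. 291. 234.] 0.0 [ 0.82  0.24 -0.32  0.15 -0.77  1.07]
15 35 28 46 [471. 268. 234.] 0.0 [ 0.87  0.14 -0.46  0.17 -0.74  1.  ]
20 40 88 85 [512. 286. 261.] 0.0 [ 0.85  0.16 -0.4   0.22 -0.7   0.99]
20 40 85 46 [509. 284. 222.] 0.0 [ 0.85  0.19 -0.48  0.26 -0.59  0.94]
20 40 28 46 [457. 261. 222.] 0.0 [ 0.9   0.09 -0.61  0.3  -0.57  0.85]
25 45 88 85 [498. 280. 248.] 0.0 [ 0.87  0.12 -0.57  0.38 -0.52  0.82]
25 45 85 46 [495. 278. 209.] 0.0 [ 0.86  0.15 -0.67  0.49 -0.39  0.71]
25 45 28 46 [443. 255. 209.] 0.0 [ 0.9   0.05 -0.81  0.57 -0.37  0.59]
30 50 88 85 [486. 274. 233.] 0.0 [ 0.83  0.08 -0.78  0.75 -0.3   0.48]
30 50 85 46 [483. 273. 194.] 0.053 [ 0.71  0.12 -0.89  1.14 -0.16  0.18]
30 50 28 46 [431. 250. 194.] 0.063 [ 0.72  0.03 -1.01  1.23 -0.16  0.08]
20 45 88 85 [498. 280. 248.] 0.0 [ 0.86  0.15 -0.46  0.24 -0.66  0.95]
20 45 85 46 [495. 278. 209.] 0.0 [ 0.86  0.18 -0.54  0.29 -0.55  0.9 ]
20 45 28 46 [443. 255. 209.] 0.0 [ 0.92  0.08 -0.68  0.33 -0.53  0.8 ]
25 50 88 85 [486. 274. 233.] 0.0 [ 0.88  0.11 -0.63  0.43 -0.47  0.76]
25 50 85 46 [483. 273. 194.] 0.0 [ 0.85  0.15 -0.74  0.58 -0.33  0.62]
25 50 28 46 [431. 250. 194.] 0.0 [ 0.89  0.05 -0.88  0.68 -0.31  0.48]
```

Run:
```python
from h import *
G=frame(-13.3,20); z=G.as_matrix()[:,2]; H=np.array([468.7,-86.6,210.5])
plan([(H-50*z,G),(H,G)],step=18,ang=4)
```

```text
{'gripper': -1, 'x': -0.49, 'z': 1.4, 'ay': 1.6} 
{'gripper': -1, 'x': -0.53, 'y': -0.01, 'z': 1.39, 'ax': 0.1, 'ay': 1.6} 
{'gripper': -1, 'z': 1.67} 
{'gripper': -1, 'z': 1.66} 
{'gripper': -1, 'z': 1.67} 
---
```

Request:
send_rows([
  {"gripper":-1,"x":-0.5,"y":0,"z":1.4,"ax":0,"ay":1.6,"az":0},
  {"gripper":-1,"x":-0.5,"y":0,"z":1.4,"ax":0.1,"ay":1.6,"az":0},
  {"gripper":-1,"x":0,"y":0,"z":1.6,"ax":0,"ay":0,"az":0},
  {"gripper":-1,"x":0,"y":0,"z":1,"ax":0,"ay":0,"az":0},
  {"gripper":-1,"x":0,"y":0,"z":0,"ax":0,"ay":0,"az":0},
])

```text
clock: 5.67
position: [455.3, -86.9, 227.5]
ee_rot: [0.978, -0.115, 0.17, 0.023]
contact_force: [-0.3, 0.0, 0.3]
gripper_width: 85.3
grasp_force: 0.0
```

Request:
send_rows([
  {"gripper":-1,"x":0,"y":0,"z":0,"ax":0,"ay":0,"az":0},
])

```text
clock: 5.75
position: [456.4, -86.6, 229.7]
ee_rot: [0.978, -0.115, 0.172, 0.022]
contact_force: [-0.7, 0.1, -0.2]
gripper_width: 84.9
grasp_force: 0.0
```

Run:
```python
from h import *
s=st(); H=np.array([468,-89.5,210.5]); Q,im,W=rodpts(H,frame(-13.3,35)); print(len(Q),np.percentile(Q,[2,10,50,90,98],axis=0).round(1).tolist())
cv2.imwrite('pics/w3.png',im[...,::-1])
for lo in(-40,-20,0,20): 
    q=Q[(Q[:,2]>lo)&(Q[:,2]<lo+20)&(Q[:,0]>5)]; print(lo,len(q),np.percentile(q[:,1],[3,97]).round(1) if len(q)>5 else '')
G=frame(-13.3,20); plan([(np.array([468.7,-86.6,210.5]),G)],step=12,ang=4)
```

```text
5.75 [456.4 -86.6 229.7] z [ 0.332 -0.083 -0.94 ] y [-0.232 -0.973  0.004] F [-0.7  0.1 -0.2] w 84.9 g 0.0
5928 [[-8.1, -42.9, -32.4], [-3.7, -42.4, -30.8], [9.2, -3.0, -22.7], [10.3, 42.3, 14.9], [13.2, 43.0, 28.1]]
-40 1699 [-43.   43.1]
-20 1274 [-42.8   6.8]
0 848 [-11.7   6.3]
20 395 [-11.3   6.6]
{'gripper': -1, 'x': 0.2, 'y': -0.13, 'z': 1.14, 'ax': 0.1} 
{'gripper': -1, 'x': 0.2, 'y': -0.13, 'z': 1.13, 'ax': 0.1, 'ay': -0.1} [ WARN:0@0.448] global loadsave.cpp:1063 imwrite_ Unsupported depth image for selected encoder is fallbacked to CV_8U.
```

View pics/w3.png

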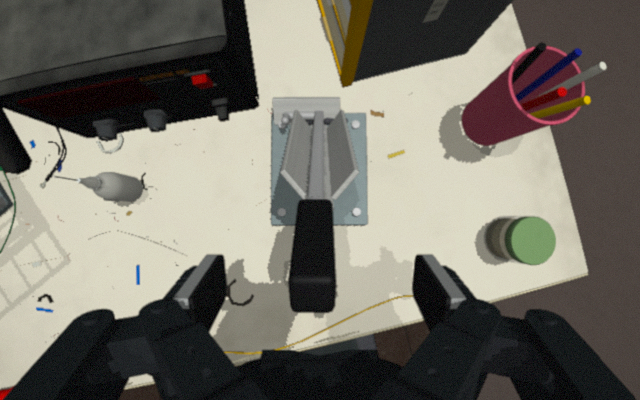

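The rod lies in its trough with the grip at (313,265), between the open fingers at about (205,285) and (440,285). It is slightly left of centre.

Request:
send_rows([
  {"gripper":-1,"x":0.2,"y":-0.05,"z":1.1,"ax":0.1,"ay":0,"az":0},
  {"gripper":-1,"x":0.2,"y":-0.05,"z":1.1,"ax":0.1,"ay":0,"az":0},
  {"gripper":-1,"x":0,"y":0,"z":0,"ax":0,"ay":0,"az":0},
  {"gripper":0,"x":0,"y":0,"z":0,"ax":0,"ay":0,"az":0},
  {"gripper":1,"x":0,"y":0,"z":0,"ax":0,"ay":0,"az":0},
])

```text
clock: 6.22
position: [468.3, -88.0, 211.9]
ee_rot: [0.978, -0.114, 0.174, 0.02]
contact_force: [0.2, 0.3, 0.0]
gripper_width: 64.0
grasp_force: 0.0
```

Request:
send_rows([
  {"gripper":1,"x":0,"y":0,"z":0,"ax":0,"ay":0,"az":0},
  {"gripper":1,"x":0,"y":0,"z":0,"ax":0,"ay":0,"az":0},
  {"gripper":1,"x":0,"y":0,"z":0,"ax":0,"ay":0,"az":0},
  {"gripper":1,"x":0,"y":0,"z":0,"ax":0,"ay":0,"az":0},
  {"gripper":1,"x":0,"y":0,"z":0,"ax":0,"ay":0,"az":0},
])

```text
clock: 6.63
position: [468.1, -88.2, 211.5]
ee_rot: [0.978, -0.114, 0.173, 0.02]
contact_force: [-1.9, 0.6, 3.0]
gripper_width: 19.5
grasp_force: 58.9
```

Run:
```python
from h import *
s=st(); print(s['ee_rot'].round(4).tolist(),s['joints'].round(2))
r=R.from_quat(s['ee_rot']); p=s['position']
plan([(p+[0,0,90],r)],step=18,grip=1)
```

```text
6.63 [468.1 -88.2 211.5] z [ 0.334 -0.079 -0.939] y [-0.231 -0.973 -0.   ] F [-1.9  0.6  3. ] w 19.5 g 58.9
[0.978, -0.1144, 0.1734, 0.0202] [ 0.24  0.01 -0.74  0.31 -0.52  0.85]
{'gripper': 1, 'x': 0.52, 'z': -1.41} 
{'gripper': 1, 'x': 0.51, 'z': -1.41} 
{'gripper': 1, 'x': 0.52, 'z': -1.41} 
{'gripper': 1, 'x': 0.51, 'z': -1.4} 
{'gripper': 1, 'x': 0.52, 'z': -1.41} 
---
{'gripper': 1, 'x': 0.51, 'z': -1.41}
```

Request:
send_rows([
  {"gripper":1,"x":0.26,"y":0,"z":-0.7,"ax":0,"ay":0,"az":0},
  {"gripper":1,"x":0.52,"y":0,"z":-1.41,"ax":0,"ay":0,"az":0},
  {"gripper":1,"x":0.52,"y":0,"z":-1.41,"ax":0,"ay":0,"az":0},
  {"gripper":1,"x":0.52,"y":0,"z":-1.41,"ax":0,"ay":0,"az":0},
  {"gripper":1,"x":0.52,"y":0,"z":-1.41,"ax":0,"ay":0,"az":0},
])

```text
clock: 7.05
position: [465.9, -88.1, 273.5]
ee_rot: [0.979, -0.115, 0.167, 0.021]
contact_force: [0.6, -0.0, -0.7]
gripper_width: 19.5
grasp_force: 74.6
```

Request:
send_rows([
  {"gripper":1,"x":0.7,"y":0,"z":-2,"ax":0,"ay":0,"az":0},
  {"gripper":1,"x":0.7,"y":0,"z":-2,"ax":0,"ay":0,"az":0},
  {"gripper":1,"x":0.5,"y":0,"z":-1.4,"ax":0,"ay":0,"az":0},
  {"gripper":1,"x":0,"y":0,"z":0,"ax":0,"ay":0,"az":0},
])

```text
clock: 7.38
position: [469.0, -87.7, 339.6]
ee_rot: [0.978, -0.114, 0.176, 0.019]
contact_force: [-0.4, 0.3, -0.3]
gripper_width: 19.3
grasp_force: 74.7
```

```bash
cat >> h.py <<'E'
def shaft(show=None):
    """rod shaft and foot in the tool frame, from the wrist camera's depth"""
    s=arm.read_state(); p=s['position']; T=R.from_quat(s['ee_rot']).as_matrix()
    m,im,d=grab('wrist'); W=cloud(m,d); Q=(W-p)@T
    if show: cv2.imwrite(show,im[...,::-1])
    return Q,im,W,s
E
python3 - <<'E'
from h import *
st(); Q,im,W,s=shaft('pics/w4.png'); np.savez('pics/w4.npz',Q=Q,im=im,W=W)
M=(Q[...,2]>40)&(Q[...,2]<260)&(np.abs(Q[...,1])<60)&(Q[...,0]>-20)&(Q[...,0]<140)&(W[...,2]>25); P=Q[M]; print(len(P))
for z in range(40,250,20):
    q=P[(P[:,2]>z)&(P[:,2]<z+20)]
    if len(q)>3: print(z,len(q),q.mean(0).round(1),q[:,1].min().round(1),q[:,1].max().round(1))
E
```

```text
7.38 [469.  -87.7 339.6] z [ 0.34  -0.078 -0.937] y [-0.23  -0.973 -0.003] F [-0.4  0.3 -0.3] w 19.3 g 74.7
5654
40 189 [18.2  0.6 52.6] -4.2 5.3
60 251 [21.8  0.9 69.4] -4.3 5.8
80 194 [26.9  0.8 89.4] -4.1 5.6
100 156 [ 31.9   1.1 109.7] -3.8 6.1
120 120 [ 37.    1.1 129.5] -3.9 5.7
140 427 [110.9  21.9 154. ] -3.5 41.5
160 1051 [114.9  36.6 168.2] -21.8 60.0
180 865 [ 86.7  26.  190. ] -22.0 59.9
200 911 [ 77.4  18.7 209.7] -38.2 59.9
220 838 [ 55.2  10.1 229.2] -38.2 60.0
240 652 [ 67.7  23.2 250.8] -21.9 60.0
```

View pics/w4.png

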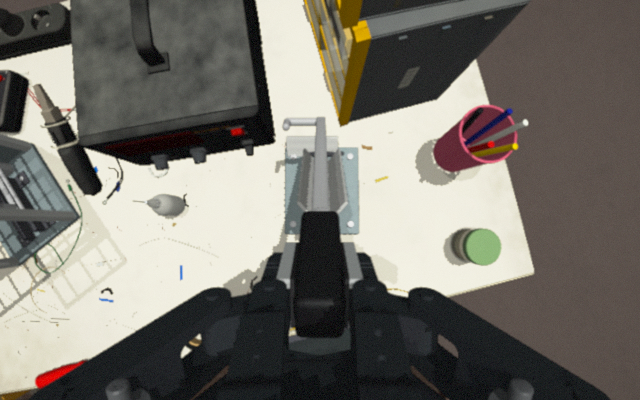

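The rod is held; its shaft runs up from the grip at (320,225) to the corner at (320,122), with the lip at (287,125) on the left. Next I'll move in front of the guard.

```bash
cat >> h.py <<'E'
FT=np.array([55.7,-17,223.])   # middle of the foot in the tool frame
E
python3 - <<'E'
from h import *; from kin import ik,guard
z=np.load('pics/w4.npz'); Q=z['Q']; im=z['im']
q=Q[114:136,280:330].reshape(-1,3); q=q[(q[:,2]>190)&(q[:,2]<250)&(q[:,0]<90)]; print('foot',len(q),np.percentile(q,[3,25,50,75,97],axis=0).round(1).tolist())
G=frame(23.84,25); tcp=lambda x,zz,y=0: guard(x,y,zz)-G.apply(FT)
q=arm.read_state()['joints']
for a in((-70,190),(-70,88),(90,88),(88,46),(28,46)):
    p=tcp(*a); q,e=ik(p,G,q); print(a,p.round(1),round(e,3),q.round(2))
s=arm.read_state(); 
plan([(tcp(-70,190),G)],step=39,ang=6.8,grip=1)
E
```

```text
foot 449 [[51.8, -36.4, 194.1], [54.7, -28.9, 212.5], [57.5, -15.1, 226.4], [60.0, -2.1, 227.8], [62.0, 5.2, 230.4]]
(-70, 190) [369.3 224.5 368.6] 0.0 [ 1.09 -0.25 -0.58  0.34 -0.92  0.73]
(-70, 88) [369.3 224.5 266.6] 0.0 [ 1.07 -0.17 -0.82  0.46 -0.62  0.59]
(90, 88) [515.6 289.1 266.6] 0.0 [ 0.86  0.13 -0.48  0.34 -0.58  0.88]
(88, 46) [513.8 288.3 224.6] 0.0 [ 0.85  0.17 -0.58  0.42 -0.46  0.8 ]
(28, 46) [458.9 264.1 224.6] 0.0 [ 0.9   0.07 -0.72  0.49 -0.44  0.68]
{'gripper': 1, 'x': -1.63, 'y': -3.12, 'z': -0.97, 'ax': 1.6, 'ay': 0.5, 'az': -3.8} 
{'gripper': 1, 'x': -1.42, 'y': -3.25, 'z': -0.89, 'ax': 1.6, 'ay': 0.5, 'az': -3.8} 
{'gripper': 1, 'x': -1.18, 'y': -3.36, 'z': -0.81, 'ax': 1.5, 'ay': 0.5, 'az': -3.9} 
{'gripper': 1, 'x': -0.95, 'y': -3.46, 'z': -0.73, 'ax': 1.6, 'ay': 0.5, 'az': -3.8} 
{'gripper': 1, 'x': -0.71, 'y': -3.53, 'z': -0.64, 'ax': 1.6, 'ay': 0.6, 'az': -3.8} 
---
{'gripper': 1, 'x': -0.47, 'y': -3.58, 'z': -0.54, 'ax': 1.5, 'ay': 0.5, 'az': -3.8} 
{'gripper': 1, 'x': -0.23, 'y': -3.62, 'z': -0.46, 'ax': 1.6, 'ay': 0.5, 'az': -3.8} 
{'gripper': 1, 'x': 0.02, 'y': -3.64, 'z': -0.35, 'ax': 1.6, 'ay': 0.5, 'az': -3.9} 
{'gripper': 1, 'x': 0.27, 'y': -3.63, 'z': -0.25, 'ax': 1.6, 'ay': 0.5, 'az': -3.8}
```

Request:
send_rows([
  {"gripper":1,"x":-1.6,"y":-3.1,"z":-1,"ax":1.6,"ay":0.5,"az":-3.8},
  {"gripper":1,"x":-1.4,"y":-3.2,"z":-0.9,"ax":1.6,"ay":0.5,"az":-3.8},
  {"gripper":1,"x":-1.2,"y":-3.4,"z":-0.8,"ax":1.6,"ay":0.5,"az":-3.8},
  {"gripper":1,"x":-1,"y":-3.5,"z":-0.7,"ax":1.6,"ay":0.5,"az":-3.8},
  {"gripper":1,"x":-0.7,"y":-3.5,"z":-0.6,"ax":1.6,"ay":0.5,"az":-3.8},
])

```text
clock: 7.85
position: [411.0, 85.8, 351.2]
ee_rot: [0.979, 0.063, 0.195, -0.017]
contact_force: [0.6, 0.1, -2.0]
gripper_width: 19.0
grasp_force: 74.6
```

Request:
send_rows([
  {"gripper":1,"x":-0.5,"y":-3.6,"z":-0.5,"ax":1.6,"ay":0.5,"az":-3.8},
  {"gripper":1,"x":-0.2,"y":-3.6,"z":-0.5,"ax":1.6,"ay":0.5,"az":-3.8},
  {"gripper":1,"x":0,"y":-3.6,"z":-0.4,"ax":1.6,"ay":0.5,"az":-3.8},
  {"gripper":1,"x":0.3,"y":-3.6,"z":-0.3,"ax":1.6,"ay":0.5,"az":-3.8},
  {"gripper":1,"x":0,"y":0,"z":0,"ax":0,"ay":0,"az":0},
])

```text
clock: 8.27
position: [367.6, 227.1, 367.5]
ee_rot: [0.955, 0.205, 0.21, -0.047]
contact_force: [-0.2, -0.0, -1.0]
gripper_width: 18.8
grasp_force: 74.7
```

Request:
send_rows([
  {"gripper":1,"x":0,"y":0,"z":0,"ax":0,"ay":0,"az":0},
  {"gripper":1,"x":0,"y":0,"z":0,"ax":0,"ay":0,"az":0},
])

```text
clock: 8.43
position: [368.5, 222.6, 366.6]
ee_rot: [0.956, 0.201, 0.208, -0.045]
contact_force: [0.3, 0.2, -1.9]
gripper_width: 19.2
grasp_force: 74.7
```

Run:
```python
from h import *; from kin import guard
s=st(); Q,im,W,s=shaft('pics/w5.png'); np.savez('pics/w5.npz',Q=Q,im=im,W=W)
print('knob',arm.boxes_of('wrist','bolt_knob')[:2])
M=(Q[...,2]>40)&(Q[...,2]<135)&(np.abs(Q[...,1])<12)&(Q[...,0]>-20)&(Q[...,0]<70); P=Q[M]
for z in range(40,130,30):
    q=P[(P[:,2]>z)&(P[:,2]<z+30)]; print(z,len(q),np.median(q,axis=0).round(1))
G=frame(23.84,25); plan([(guard(-70,0,190)-G.apply(FT),G)],grip=1)
```

```text
8.43 [368.5 222.6 366.6] z [ 0.38   0.171 -0.909] y [ 0.403 -0.915 -0.003] F [ 0.3  0.2 -1.9] w 19.2 g 74.7
knob [{'rect': [304.1, 43.7, 8.5, 44.3], 'score': 0.84}]
40 325 [18.8  1.  58.1]
70 308 [25.2  1.1 83.5]
100 222 [ 32.7   1.5 113.6]
{'gripper': 1, 'x': 0.15, 'y': -0.21, 'z': -0.07, 'ax': -0.1, 'ay': 0.3, 'az': -0.3}
```

View pics/w5.png

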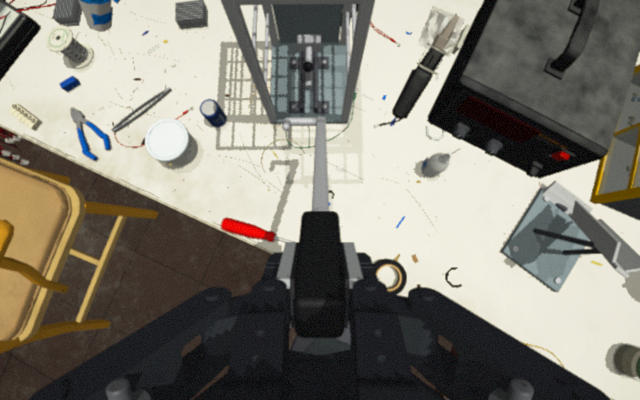

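The guard opening is straight ahead, with the ball knob at (308,66). The hook foot is at (287–320,122), roughly in line with it.

Run:
```python
from h import *; from kin import guard
z=np.load('pics/w5.npz'); Q,im,W=z['Q'],z['im'].astype(int),z['W']
w=W[50:90,298:318].reshape(-1,3); i=im[50:90,298:318].reshape(-1,3).max(1)
k=(w[:,2]>54)&(w[:,2]<80)&(i<90); b=w[k]; print('ball',len(b),b.mean(0).round(1),b.min(0).round(1),b.max(0).round(1))
from scipy.optimize import least_squares
f=lambda c:np.linalg.norm(b-c,axis=1)-8
r=least_squares(f,b.mean(0)-[-3,-1,5],loss='soft_l1'); print('fit',r.x.round(1),np.abs(f(r.x)).mean())
O=np.array([558.8,326.8]); y=np.radians(23.84); A=np.array([[np.cos(y),np.sin(y)],[-np.sin(y),np.cos(y)]])
print('ball in guard',A@(r.x[:2]-O))
# base plate and post edges in guard frame
M=(W[...,2]>5)&(W[...,2]<16)&(im.max(2)<190); M[:30]=0; M[125:]=0; M[:,:262]=0; M[:,362:]=0
P=W[M]; g=(P[:,:2]-O)@A.T; print('plate x',np.percentile(g[:,0],[1,3,50]).round(1),'y',np.percentile(g[g[:,0]<40][:,1],[1,3,97,99]).round(1))
for x0 in (2,12,22,32,42): # plate edge y by x slices
    q=g[(g[:,0]>x0)&(g[:,0]<x0+10)][:,1]; print(x0,len(q),np.percentile(q,[1,99]).round(1))
for y0 in (-55,-35,-15,5,25,45):
    q=g[(g[:,1]>y0)&(g[:,1]<y0+10)][:,0]; print('y',y0,len(q),q.min().round(1) if len(q) else '')
q=Q[114:136,280:330].reshape(-1,3); q=q[(q[:,2]>190)&(q[:,2]<250)&(q[:,0]<90)]; print('foot',len(q),np.percentile(q,[3,25,50,75,97],axis=0).round(1).tolist())
```

```text
ball 85 [619.2 352.1  66.6] [614.1 345.6  54. ] [626.1 360.5  72.1]
fit [622.2 353.4  62.4] 0.6129551650725003
ball in guard [68.76719261 -1.27060063]
plate x [ 2.1  6.6 69.8] y [-58.  -54.7  55.1  58.4]
2 211 [-62.3  61.7]
12 389 [-54.4  52.9]
22 324 [-56.2  56.5]
32 318 [-57.9  60. ]
42 375 [-76.9  61.9]
y -55 476 1.1
y -35 454 1.6
y -15 62 10.2
y 5 80 9.8
y 25 440 10.0
y 45 456 1.1
foot 446 [[51.8, -35.9, 194.9], [54.6, -28.3, 212.7], [57.3, -14.6, 226.4], [59.8, -1.7, 227.7], [61.9, 5.8, 230.1]]
```

Run:
```python
from h import *; from kin import guard
G=frame(23.84,25); t=lambda x,z,y=-1: (guard(x,y,z)-G.apply(FT),G)
plan([t(-40,90),t(60,90)],step=28,ang=5,grip=1)
```

```text
{'gripper': 1, 'x': -0.33, 'y': -0.02, 'z': 2.57, 'ay': 0.1, 'az': -0.1} 
{'gripper': 1, 'x': -0.33, 'y': -0.02, 'z': 2.56, 'ax': -0.1} 
{'gripper': 1, 'x': -0.33, 'y': -0.03, 'z': 2.57, 'ay': 0.1, 'az': -0.1} 
{'gripper': 1, 'x': -0.33, 'y': -0.02, 'z': 2.56, 'ay': 0.1, 'az': -0.1} 
{'gripper': 1, 'x': 2.27, 'z': 1.06} 
---
{'gripper': 1, 'x': 2.26, 'z': 1.06} 
{'gripper': 1, 'x': 2.27, 'z': 1.06} 
{'gripper': 1, 'x': 2.26, 'z': 1.05}
```

Request:
send_rows([
  {"gripper":1,"x":-0.3,"y":0,"z":2.6,"ax":0,"ay":0.1,"az":-0.1},
  {"gripper":1,"x":-0.3,"y":0,"z":2.6,"ax":0,"ay":0.1,"az":-0.1},
  {"gripper":1,"x":-0.3,"y":0,"z":2.6,"ax":0,"ay":0.1,"az":-0.1},
  {"gripper":1,"x":-0.3,"y":0,"z":2.5,"ax":0,"ay":0,"az":0},
  {"gripper":1,"x":0,"y":0,"z":0,"ax":0,"ay":0,"az":0},
])

```text
clock: 8.95
position: [398.2, 233.0, 264.2]
ee_rot: [0.956, 0.202, 0.208, -0.042]
contact_force: [-0.1, -1.3, -2.5]
gripper_width: 19.1
grasp_force: 74.7
```

Request:
send_rows([
  {"gripper":1,"x":2.2,"y":0,"z":1,"ax":0,"ay":0,"az":0},
  {"gripper":1,"x":2.2,"y":0,"z":1,"ax":0,"ay":0,"az":0},
  {"gripper":1,"x":2.2,"y":0,"z":1,"ax":0,"ay":0,"az":0},
  {"gripper":1,"x":0,"y":0,"z":0,"ax":0,"ay":0,"az":0},
  {"gripper":1,"x":0,"y":0,"z":0,"ax":0,"ay":0,"az":0},
])

```text
clock: 9.37
position: [466.2, 265.9, 271.5]
ee_rot: [0.955, 0.202, 0.213, -0.046]
contact_force: [-0.6, -0.3, -1.3]
gripper_width: 19.2
grasp_force: 74.7
```

```bash
cat >> h.py <<'E'
def foot_in_guard():
    s=st(); f=s['position']+R.from_quat(s['ee_rot']).apply(FT); y=np.radians(23.84)
    d=f[:2]-[558.8,326.8]; print('foot in guard',(np.cos(y)*d[0]+np.sin(y)*d[1]).round(1),(-np.sin(y)*d[0]+np.cos(y)*d[1]).round(1),f[2].round(1)); return s
E
python3 - <<'E'
from h import *; from kin import guard
foot_in_guard()
G=frame(23.84,25); t=lambda x,z,y=-1: (guard(x,y,z)-G.apply(FT),G)
plan([t(90,88)],step=25,ang=5,grip=1)
E
```

```text
9.37 [466.2 265.9 271.5] z [ 0.388  0.174 -0.905] y [ 0.405 -0.914 -0.002] F [-0.6 -0.3 -1.3] w 19.2 g 74.7
foot in guard 35.8 -0.8 93.3
{'gripper': 1, 'x': 1.58, 'y': -0.01, 'z': 0.92} 
{'gripper': 1, 'x': 1.58, 'y': -0.01, 'z': 0.92, 'ax': -0.1, 'ay': -0.1} 
{'gripper': 1, 'x': 1.58, 'y': -0.01, 'z': 0.92}
```

Request:
send_rows([
  {"gripper":1,"x":1.6,"y":0,"z":0.9,"ax":0,"ay":0,"az":0},
  {"gripper":1,"x":1.6,"y":0,"z":0.9,"ax":0,"ay":0,"az":0},
  {"gripper":1,"x":1.6,"y":0,"z":0.9,"ax":0,"ay":0,"az":0},
  {"gripper":1,"x":0,"y":0,"z":0,"ax":0,"ay":0,"az":0},
  {"gripper":1,"x":0,"y":0,"z":0,"ax":0,"ay":0,"az":0},
])

```text
clock: 9.78
position: [515.0, 287.9, 266.9]
ee_rot: [0.955, 0.202, 0.212, -0.046]
contact_force: [-0.7, 0.4, -1.7]
gripper_width: 19.2
grasp_force: 74.7
```

Run:
```python
from h import *; from kin import guard
foot_in_guard(); Q,im,W,s=shaft(); cv2.imwrite('pics/w6.png',cv2.resize(im[20:240,190:450,::-1],None,fx=2.5,fy=2.5,interpolation=cv2.INTER_CUBIC))
G=frame(23.84,25); t=lambda x,z,y=-1: (guard(x,y,z)-G.apply(FT),G)
plan([t(89,46)],step=10,ang=5,grip=1)
```

```text
9.78 [515.  287.9 266.9] z [ 0.387  0.174 -0.906] y [ 0.406 -0.914 -0.002] F [-0.7  0.4 -1.7] w 19.2 g 74.7
foot in guard 89.2 -0.1 88.7
{'gripper': 1, 'x': -0.35, 'z': 0.77} 
{'gripper': 1, 'x': -0.35, 'y': 0.01, 'z': 0.77, 'ax': -0.1} 
{'gripper': 1, 'x': -0.35, 'z': 0.77, 'ay': -0.1} 
{'gripper': 1, 'x': -0.35, 'z': 0.78, 'az': 0.1} 
{'gripper': 1, 'x': -0.34, 'y': 0.01, 'z': 0.77, 'ax': -0.1} 
---
```

View pics/w6.png

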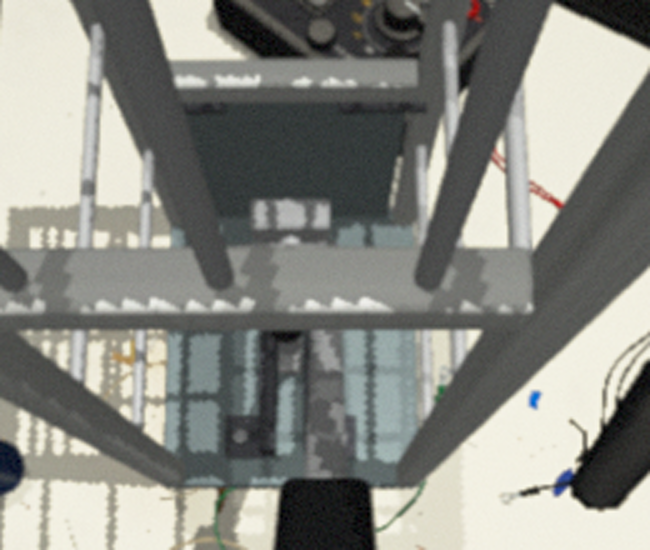

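The front crossbar hides the foot. The ball's lower edge shows at (287,335), just left of the shaft at (320,400), as intended. Now lowering.

Request:
send_rows([
  {"gripper":1,"x":-0.35,"y":0,"z":0.8,"ax":0,"ay":0,"az":0},
  {"gripper":1,"x":-0.35,"y":0,"z":0.8,"ax":0,"ay":0,"az":0},
  {"gripper":1,"x":-0.35,"y":0,"z":0.8,"ax":0,"ay":0,"az":0},
  {"gripper":1,"x":-0.35,"y":0,"z":0.75,"ax":0,"ay":0,"az":0},
  {"gripper":1,"x":-0.35,"y":0,"z":0.75,"ax":0,"ay":0,"az":0},
])

```text
clock: 10.25
position: [515.0, 288.6, 223.4]
ee_rot: [0.955, 0.203, 0.212, -0.047]
contact_force: [-0.8, 0.4, -1.5]
gripper_width: 19.0
grasp_force: 74.8
```

Request:
send_rows([
  {"gripper":1,"x":0,"y":0,"z":0,"ax":0,"ay":0,"az":0},
  {"gripper":1,"x":0,"y":0,"z":0,"ax":0,"ay":0,"az":0},
])

```text
clock: 10.42
position: [515.3, 288.5, 223.6]
ee_rot: [0.955, 0.203, 0.212, -0.046]
contact_force: [-0.1, -0.5, -1.3]
gripper_width: 19.1
grasp_force: 74.7
```

Run:
```python
from h import *; from kin import guard
s=foot_in_guard(); r=R.from_quat(s['ee_rot']); print(s['wrist_torque'].round(2))
for c in('side','top'):
    m,im,d=grab(c); cv2.imwrite(f'pics/{c}7.png',im[...,::-1])
a=cv2.imread('pics/side7.png')[180:320,180:320]; cv2.imwrite('pics/side7c.png',cv2.resize(a,None,fx=4,fy=4,interpolation=cv2.INTER_CUBIC))
G=frame(23.84,25); t=lambda x,z,y=-1: (guard(x,y,z)-G.apply(FT),G)
plan([t(26,46)],step=8,ang=5,grip=1)
```

```text
10.42 [515.3 288.5 223.6] z [ 0.386  0.174 -0.906] y [ 0.407 -0.913 -0.002] F [-0.1 -0.5 -1.3] w 19.1 g 74.7
foot in guard 89.6 0.4 45.2
[-0.45  1.    0.02]
{'gripper': 1, 'x': -0.64, 'y': 0.01, 'z': -0.3} 
{'gripper': 1, 'x': -0.65, 'y': 0.01, 'z': -0.31, 'ax': -0.1} 
{'gripper': 1, 'x': -0.64, 'z': -0.3, 'ay': -0.1} 
{'gripper': 1, 'x': -0.65, 'y': 0.01, 'z': -0.3, 'az': 0.1} 
{'gripper': 1, 'x': -0.64, 'y': 0.01, 'z': -0.3} 
---
{'gripper': 1, 'x': -0.65, 'y': 0.01, 'z': -0.31, 'ax': -0.1} 
{'gripper': 1, 'x': -0.64, 'y': 0.01, 'z': -0.3} 
{'gripper': 1, 'x': -0.65, 'y': 0.01, 'z': -0.3} 
{'gripper': 1, 'x': -0.64, 'y': 0.01, 'z': -0.3, 'ay': -0.1}
```

View pics/side7c.png

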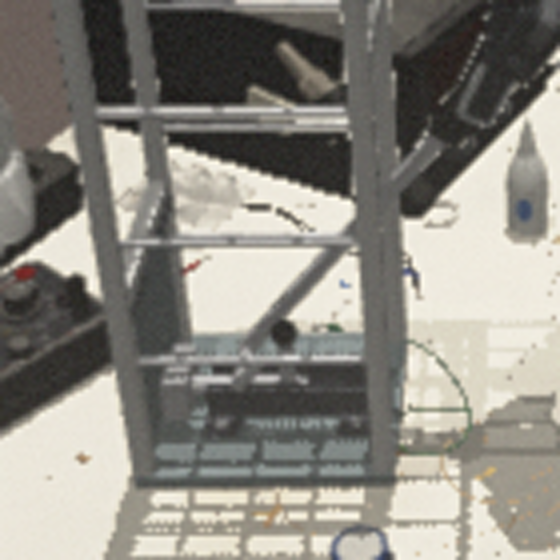

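In the side view the shaft runs down past the ball at (285,333), and the foot at about (245,375) sits behind the stem. It's hooked, so I'll draw the bolt slowly.

Request:
send_rows([
  {"gripper":1,"x":-0.55,"y":0,"z":-0.25,"ax":0,"ay":0,"az":0},
  {"gripper":1,"x":-0.55,"y":0,"z":-0.25,"ax":0,"ay":0,"az":0},
  {"gripper":1,"x":-0.55,"y":0,"z":-0.25,"ax":0,"ay":0,"az":0},
  {"gripper":1,"x":-0.55,"y":0,"z":-0.25,"ax":0,"ay":0,"az":0},
  {"gripper":1,"x":-0.55,"y":0,"z":-0.25,"ax":0,"ay":0,"az":0},
])

```text
clock: 10.93
position: [487.9, 276.8, 224.3]
ee_rot: [0.955, 0.203, 0.213, -0.047]
contact_force: [1.8, 0.6, -1.9]
gripper_width: 19.3
grasp_force: 74.3
```

Request:
send_rows([
  {"gripper":1,"x":-0.55,"y":0,"z":-0.25,"ax":0,"ay":0,"az":0},
  {"gripper":1,"x":-0.55,"y":0,"z":-0.25,"ax":0,"ay":0,"az":0},
  {"gripper":1,"x":-0.55,"y":0,"z":-0.25,"ax":0,"ay":0,"az":0},
  {"gripper":1,"x":-0.5,"y":0,"z":-0.2,"ax":0,"ay":0,"az":0},
  {"gripper":1,"x":0,"y":0,"z":0,"ax":0,"ay":0,"az":0},
])

```text
clock: 11.35
position: [466.0, 266.9, 223.4]
ee_rot: [0.955, 0.203, 0.213, -0.047]
contact_force: [1.6, 0.9, -0.5]
gripper_width: 19.4
grasp_force: 74.7
```

Run:
```python
from h import *; from kin import guard
s=foot_in_guard(); print(s['wrist_torque'].round(2))
Q,im,W,s=shaft('pics/w8.png')
M=(Q[...,2]>40)&(Q[...,2]<135)&(np.abs(Q[...,1])<12)&(Q[...,0]>-20)&(Q[...,0]<70); P=Q[M]
for z in range(40,130,30):
    q=P[(P[:,2]>z)&(P[:,2]<z+30)]; print(z,len(q),np.median(q,axis=0).round(1))
print(arm.boxes_of('wrist','bolt_knob')[:2])
O=np.array([558.8,326.8]); y=np.radians(23.84); A=np.array([[np.cos(y),np.sin(y)],[-np.sin(y),np.cos(y)]])
g=(W[...,:2]-O)@A.T; k=(np.abs(g[...,1])<12)&(g[...,0]>5)&(g[...,0]<80)&(W[...,2]>55)&(W[...,2]<75)&(im.max(2)<80)
print('ball',k.sum(),g[k].mean(0),g[k].min(0),g[k].max(0))
G=frame(23.84,25); t=lambda x,z,y=-1: (guard(x,y,z)-G.apply(FT),G)
plan([t(26,46)],step=8,ang=5,grip=1)
```

```text
11.35 [466.  266.9 223.4] z [ 0.387  0.176 -0.905] y [ 0.408 -0.913 -0.003] F [ 1.6  0.9 -0.5] w 19.4 g 74.7
foot in guard 36.1 0.8 45.3
[-0.15  0.44  0.01]
40 333 [18.9  1.  58. ]
70 309 [25.4  1.1 83. ]
100 222 [ 33.    1.2 113.4]
[{'rect': [295.5, 74.9, 14.0, 71.8], 'score': 0.73}]
ball 191 [30.01368599 -1.05799714] [24.23537454 -7.83787312] [37.13575266  6.27556059]
{'gripper': 1, 'x': -0.42, 'y': 0.03, 'z': -0.28, 'ax': -0.1, 'ay': -0.1, 'az': 0.1} 
{'gripper': 1, 'x': -0.43, 'y': 0.04, 'z': -0.28, 'ax': -0.1}
```

Request:
send_rows([
  {"gripper":1,"x":-0.35,"y":0,"z":-0.15,"ax":0,"ay":0,"az":0},
  {"gripper":1,"x":-0.25,"y":0,"z":-0.1,"ax":0,"ay":0,"az":0},
  {"gripper":1,"x":0,"y":0,"z":0,"ax":0,"ay":0,"az":0},
])

```text
clock: 11.7
position: [460.6, 264.5, 222.9]
ee_rot: [0.955, 0.203, 0.213, -0.047]
contact_force: [1.4, 0.4, -0.2]
gripper_width: 19.1
grasp_force: 74.7
```

Request:
send_rows([
  {"gripper":1,"x":-0.2,"y":0,"z":-0.1,"ax":0,"ay":0,"az":0},
  {"gripper":1,"x":0,"y":0,"z":0,"ax":0,"ay":0,"az":0},
])

```text
clock: 11.87
position: [458.6, 263.6, 222.9]
ee_rot: [0.955, 0.203, 0.213, -0.047]
contact_force: [2.2, 1.1, -0.6]
gripper_width: 19.0
grasp_force: 74.7
```

Request:
send_rows([
  {"gripper":1,"x":-0.2,"y":0,"z":-0.1,"ax":0,"ay":0,"az":0},
  {"gripper":1,"x":0,"y":0,"z":0,"ax":0,"ay":0,"az":0},
])

```text
clock: 12.03
position: [456.5, 262.7, 223.0]
ee_rot: [0.955, 0.203, 0.213, -0.047]
contact_force: [0.4, 1.0, -1.3]
gripper_width: 19.2
grasp_force: 74.7
```

Run:
```python
from h import *
foot_in_guard()
```

```text
12.03 [456.5 262.7 223. ] z [ 0.387  0.175 -0.905] y [ 0.407 -0.913 -0.003] F [ 0.4  1.  -1.3] w 19.2 g 74.7
foot in guard 25.6 0.7 44.8
```

Request:
send_rows([
  {"gripper":1,"x":-0.2,"y":0,"z":-0.1,"ax":0,"ay":0,"az":0},
  {"gripper":1,"x":0,"y":0,"z":0,"ax":0,"ay":0,"az":0},
])

```text
clock: 12.2
position: [454.8, 262.1, 223.3]
ee_rot: [0.955, 0.203, 0.213, -0.047]
contact_force: [4.0, 1.8, -2.5]
gripper_width: 19.0
grasp_force: 74.4
```

Run:
```python
from h import *
foot_in_guard(); Q,im,W,s=shaft(); m,i2,d=grab('side')
a=cv2.resize(im[20:200,220:400,::-1],None,fx=3,fy=3,interpolation=2); b=cv2.resize(i2[220:320,185:275,::-1],(int(90*5.4),540),interpolation=2)[:,:250]
cv2.imwrite('pics/w9.png',np.hstack([a,b]))
O=np.array([558.8,326.8]); y=np.radians(23.84); A=np.array([[np.cos(y),np.sin(y)],[-np.sin(y),np.cos(y)]])
for WW,I in((W,im),(cloud(m,d),i2)):
    g=(WW[...,:2]-O)@A.T; k=(np.abs(g[...,1])<10)&(g[...,0]>0)&(g[...,0]<60)&(WW[...,2]>56)&(WW[...,2]<75)&(I.max(2)<75)
    print('ball',k.sum(),g[k].mean(0).round(1),g[k].min(0).round(1),g[k].max(0).round(1))
```

```text
12.2 [454.8 262.1 223.3] z [ 0.387  0.176 -0.905] y [ 0.408 -0.913 -0.003] F [ 4.   1.8 -2.5] w 19.0 g 74.4
foot in guard 24.0 0.9 45.3
ball 188 [18.8 -1.1] [13.2 -7.7] [26.9  6.4]
ball 13 [24.3  4.8] [21.9  0.9] [27.3  9.2]
```

View pics/w9.png

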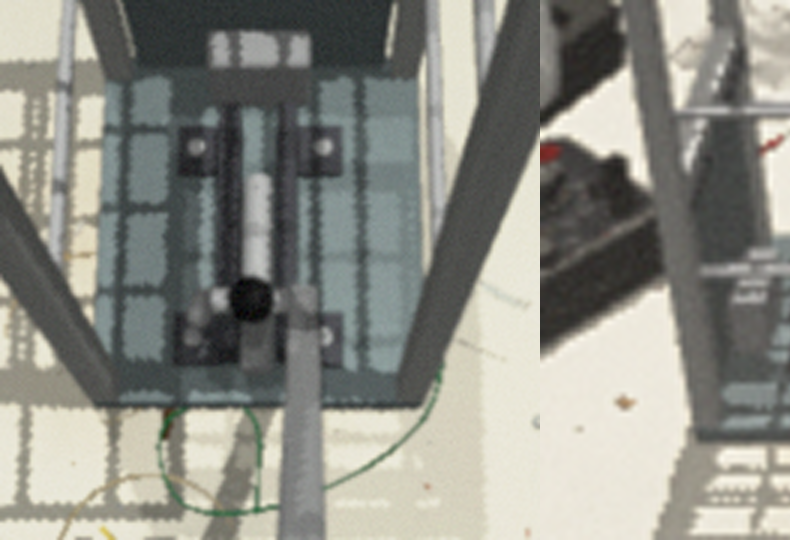

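The picture shows the ball at (250,298) held by the foot and drawn to the front end of the rails. The force is just starting to rise, so I'll pull a little further to confirm the stop.

Request:
send_rows([
  {"gripper":1,"x":-0.2,"y":0,"z":-0.1,"ax":0,"ay":0,"az":0},
  {"gripper":1,"x":0,"y":0,"z":0,"ax":0,"ay":0,"az":0},
])

```text
clock: 12.47
position: [453.1, 261.6, 223.9]
ee_rot: [0.954, 0.203, 0.213, -0.047]
contact_force: [5.2, 0.6, -0.2]
gripper_width: 19.2
grasp_force: 74.4
```

Request:
send_rows([
  {"gripper":1,"x":-0.1,"y":0,"z":0,"ax":0,"ay":0,"az":0},
  {"gripper":1,"x":0,"y":0,"z":0,"ax":0,"ay":0,"az":0},
])

```text
clock: 12.63
position: [452.2, 261.0, 223.2]
ee_rot: [0.955, 0.203, 0.213, -0.047]
contact_force: [4.1, 2.6, -2.1]
gripper_width: 19.1
grasp_force: 74.4
```

Run:
```python
from h import *; from kin import guard
s=foot_in_guard(); Q,im,W,s=shaft()
M=(Q[...,2]>40)&(Q[...,2]<135)&(np.abs(Q[...,1])<12)&(Q[...,0]>-20)&(Q[...,0]<70); P=Q[M]
for z in range(40,130,30):
    q=P[(P[:,2]>z)&(P[:,2]<z+30)]; print(z,len(q),np.median(q,axis=0).round(1))
O=np.array([558.8,326.8]); y=np.radians(23.84); A=np.array([[np.cos(y),np.sin(y)],[-np.sin(y),np.cos(y)]])
g=(W[...,:2]-O)@A.T; k=(np.abs(g[...,1])<10)&(g[...,0]>0)&(g[...,0]<60)&(W[...,2]>56)&(W[...,2]<75)&(im.max(2)<75)
print('ball',k.sum(),g[k].mean(0).round(1))
G=frame(23.84,25); t=lambda x,z,y=-1: (guard(x,y,z)-G.apply(FT),G)
plan([t(33,46),t(33,95),t(-60,95)],step=18,ang=5,grip=1)
```

```text
12.63 [452.2 261.  223.2] z [ 0.388  0.176 -0.905] y [ 0.407 -0.913 -0.003] F [ 4.1  2.6 -2.1] w 19.1 g 74.4
foot in guard 21.2 1.0 45.2
40 355 [20.1  1.  57.4]
70 317 [27.3  1.1 83.9]
100 227 [ 35.5   1.2 113.6]
ball 185 [18.6 -1.2]
{'gripper': 1, 'x': 1.18, 'y': 0.09, 'z': 0.4, 'ax': -0.3, 'ay': -0.2, 'az': 0.1} 
{'gripper': 1, 'x': 0.69, 'z': -1.48} 
{'gripper': 1, 'x': 0.69, 'z': -1.48} 
{'gripper': 1, 'x': 0.69, 'y': 0.01, 'z': -1.48} 
{'gripper': 1, 'x': -1.4, 'z': -0.66} 
---
{'gripper': 1, 'x': -1.41, 'z': -0.65} 
{'gripper': 1, 'x': -1.4, 'z': -0.66} 
{'gripper': 1, 'x': -1.41, 'z': -0.65} 
{'gripper': 1, 'x': -1.4, 'z': -0.66} 
{'gripper': 1, 'x': -1.41, 'z': -0.65} 
---
```

The ball stayed put while I pulled 3 mm further at about 5 N, so the bolt is at its end stop. Next I'll unhook forward, raise the hook and withdraw.

Request:
send_rows([
  {"gripper":1,"x":0.6,"y":0.05,"z":0.25,"ax":0,"ay":0,"az":0},
  {"gripper":1,"x":0.6,"y":0.05,"z":0.25,"ax":0,"ay":0,"az":0},
  {"gripper":1,"x":0,"y":0,"z":0,"ax":0,"ay":0,"az":0},
  {"gripper":1,"x":0.6,"y":0,"z":-1.3,"ax":0,"ay":0,"az":0},
  {"gripper":1,"x":0.7,"y":0,"z":-1.5,"ax":0,"ay":0,"az":0},
])

```text
clock: 13.1
position: [463.0, 263.1, 251.7]
ee_rot: [0.956, 0.203, 0.21, -0.044]
contact_force: [0.1, 0.4, -1.5]
gripper_width: 19.1
grasp_force: 74.7
```

Request:
send_rows([
  {"gripper":1,"x":0.7,"y":0,"z":-1.5,"ax":0,"ay":0,"az":0},
  {"gripper":1,"x":0.3,"y":0,"z":-0.7,"ax":0,"ay":0,"az":0},
  {"gripper":1,"x":0,"y":0,"z":0,"ax":0,"ay":0,"az":0},
  {"gripper":1,"x":0,"y":0,"z":0,"ax":0,"ay":0,"az":0},
])

```text
clock: 13.43
position: [463.4, 264.1, 277.5]
ee_rot: [0.955, 0.203, 0.212, -0.046]
contact_force: [-1.2, -0.4, -1.7]
gripper_width: 19.1
grasp_force: 74.7
```

Run:
```python
from h import *; from kin import guard
from scipy.optimize import least_squares
s=foot_in_guard(); Q,im,W,s=shaft('pics/w10.png')
O=np.array([558.8,326.8]); y=np.radians(23.84); A=np.array([[np.cos(y),np.sin(y)],[-np.sin(y),np.cos(y)]])
g=(W[...,:2]-O)@A.T; k=(np.abs(g[...,1])<10)&(g[...,0]>0)&(g[...,0]<60)&(W[...,2]>54)&(W[...,2]<80)&(im.max(2)<75)
b=np.c_[g,W[...,2]][k]; f=lambda c:np.linalg.norm(b-c,axis=1)-8
print('ball',k.sum(),b.mean(0).round(1),least_squares(f,b.mean(0)+[3,0,-4],loss='soft_l1').x.round(1))
```

```text
13.43 [463.4 264.1 277.5] z [ 0.386  0.174 -0.906] y [ 0.407 -0.914 -0.002] F [-1.2 -0.4 -1.7] w 19.1 g 74.7
foot in guard 32.3 -1.0 99.1Traceback (most recent call last):
  File "<stdin>", line 6, in <module>
    res = self.concatenate(tuple(objs), axis=axis)
ValueError: all the input arrays must have same number of dimensions, but the array at index 0 has 3 dimension(s) and the array at index 1 has 2 dimension(s)
```

Request:
send_rows([
  {"gripper":1,"x":-1.8,"y":0,"z":-0.85,"ax":0,"ay":0,"az":0},
  {"gripper":1,"x":-1.8,"y":0,"z":-0.85,"ax":0,"ay":0,"az":0},
  {"gripper":1,"x":-1.8,"y":0,"z":-0.85,"ax":0,"ay":0,"az":0},
  {"gripper":1,"x":-1.8,"y":0,"z":-0.85,"ax":0,"ay":0,"az":0},
  {"gripper":1,"x":-1.8,"y":0,"z":-0.85,"ax":0,"ay":0,"az":0},
])

```text
clock: 13.9
position: [371.8, 222.6, 276.6]
ee_rot: [0.955, 0.203, 0.211, -0.045]
contact_force: [-1.1, 0.5, -2.0]
gripper_width: 19.1
grasp_force: 74.6
```

Request:
send_rows([
  {"gripper":1,"x":1,"y":0,"z":-2.2,"ax":0,"ay":0,"az":0},
  {"gripper":1,"x":1,"y":0,"z":-2.2,"ax":0,"ay":0,"az":0},
  {"gripper":1,"x":1,"y":0,"z":-2.2,"ax":0,"ay":0,"az":0},
  {"gripper":1,"x":0.5,"y":0,"z":-1.1,"ax":0,"ay":0,"az":0},
  {"gripper":1,"x":0,"y":0,"z":0,"ax":0,"ay":0,"az":0},
])

```text
clock: 14.32
position: [372.5, 224.3, 365.3]
ee_rot: [0.954, 0.203, 0.214, -0.048]
contact_force: [-0.4, 1.1, -2.6]
gripper_width: 19.3
grasp_force: 74.7
```

Run:
```python
from h import *; from kin import guard
from scipy.optimize import least_squares
s=foot_in_guard(); Q,im,W,s=shaft('pics/w10.png'); np.savez('pics/w10.npz',Q=Q,im=im,W=W)
O=np.array([558.8,326.8]); y=np.radians(23.84); A=np.array([[np.cos(y),np.sin(y)],[-np.sin(y),np.cos(y)]])
g=(W[...,:2]-O)@A.T; g=np.dstack([g,W[...,2]]); k=(np.abs(g[...,1])<12)&(g[...,0]>0)&(g[...,0]<90)&(W[...,2]>54)&(W[...,2]<80)&(im.max(2)<90)
b=g[k]; f=lambda c:np.linalg.norm(b-c,axis=1)-8
print('ball',k.sum(),b.mean(0).round(1),least_squares(f,b.mean(0)+[3,0,-4],loss='soft_l1').x.round(1))
M=(Q[...,2]>40)&(Q[...,2]<135)&(np.abs(Q[...,1])<12)&(Q[...,0]>-20)&(Q[...,0]<70); P=Q[M]
for z in range(40,130,20):
    q=P[(P[:,2]>z)&(P[:,2]<z+20)]; print(z,len(q),np.median(q,axis=0).round(1))
```

```text
14.32 [372.5 224.3 365.3] z [ 0.389  0.178 -0.904] y [ 0.408 -0.913 -0.005] F [-0.4  1.1 -2.6] w 19.3 g 74.7
foot in guard -66.0 -0.1 187.7
ball 93 [18.1 -1.6 67.2] [20.5 -1.2 62.6]
40 196 [18.7  1.  53.3]
60 259 [22.6  1.  69.1]
80 202 [27.9  1.1 89.8]
100 153 [ 33.4   1.2 109.6]
120 98 [ 38.1   1.2 127.6]
```

Run:
```python
from h import *
plan([((468.1,-88.2,341),frame(-13.36,20))],step=39,ang=6.8,grip=1)
```

```text
{'gripper': 1, 'x': -0.49, 'y': 3.6, 'z': 0.03, 'ax': -1.6, 'ay': -0.5, 'az': 3.8} 
{'gripper': 1, 'x': -0.25, 'y': 3.62, 'z': 0.12, 'ax': -1.6, 'ay': -0.6, 'az': 3.9} 
{'gripper': 1, 'y': 3.62, 'z': 0.24, 'ax': -1.6, 'ay': -0.5, 'az': 3.8} 
{'gripper': 1, 'x': 0.24, 'y': 3.61, 'z': 0.33, 'ax': -1.7, 'ay': -0.6, 'az': 3.8} 
{'gripper': 1, 'x': 0.48, 'y': 3.58, 'z': 0.43, 'ax': -1.6, 'ay': -0.5, 'az': 3.8} 
---
{'gripper': 1, 'x': 0.72, 'y': 3.52, 'z': 0.53, 'ax': -1.6, 'ay': -0.6, 'az': 3.9} 
{'gripper': 1, 'x': 0.97, 'y': 3.44, 'z': 0.62, 'ax': -1.6, 'ay': -0.5, 'az': 3.8} 
{'gripper': 1, 'x': 1.2, 'y': 3.36, 'z': 0.7, 'ax': -1.6, 'ay': -0.6, 'az': 3.8} 
{'gripper': 1, 'x': 1.42, 'y': 3.25, 'z': 0.78, 'ax': -1.6, 'ay': -0.5, 'az': 3.9}
```

Request:
send_rows([
  {"gripper":1,"x":-0.5,"y":3.6,"z":0,"ax":-1.6,"ay":-0.5,"az":3.8},
  {"gripper":1,"x":-0.2,"y":3.6,"z":0.1,"ax":-1.6,"ay":-0.6,"az":3.8},
  {"gripper":1,"x":0,"y":3.6,"z":0.2,"ax":-1.6,"ay":-0.5,"az":3.8},
  {"gripper":1,"x":0.2,"y":3.6,"z":0.3,"ax":-1.6,"ay":-0.6,"az":3.8},
  {"gripper":1,"x":0.5,"y":3.6,"z":0.4,"ax":-1.6,"ay":-0.5,"az":3.8},
])

```text
clock: 14.78
position: [424.1, 48.3, 349.7]
ee_rot: [0.981, 0.027, 0.191, -0.009]
contact_force: [0.4, 0.5, -1.0]
gripper_width: 19.2
grasp_force: 74.8
```

Request:
send_rows([
  {"gripper":1,"x":0.7,"y":3.5,"z":0.5,"ax":-1.6,"ay":-0.6,"az":3.9},
  {"gripper":1,"x":1,"y":3.4,"z":0.6,"ax":-1.6,"ay":-0.5,"az":3.8},
  {"gripper":1,"x":1.2,"y":3.4,"z":0.7,"ax":-1.6,"ay":-0.6,"az":3.9},
  {"gripper":1,"x":1.4,"y":3.2,"z":0.8,"ax":-1.6,"ay":-0.5,"az":3.9},
  {"gripper":1,"x":0,"y":0,"z":0,"ax":0,"ay":0,"az":0},
])

```text
clock: 15.2
position: [467.7, -91.7, 339.0]
ee_rot: [0.978, -0.119, 0.169, 0.022]
contact_force: [-0.7, 0.4, -2.3]
gripper_width: 19.1
grasp_force: 74.6
```

Request:
send_rows([
  {"gripper":1,"x":0,"y":0,"z":0,"ax":0,"ay":0,"az":0},
  {"gripper":1,"x":0,"y":0,"z":0,"ax":0,"ay":0,"az":0},
  {"gripper":1,"x":0,"y":0,"z":0,"ax":0,"ay":0,"az":0},
])

```text
clock: 15.45
position: [467.4, -86.6, 341.9]
ee_rot: [0.978, -0.114, 0.172, 0.02]
contact_force: [-0.7, -0.5, -1.0]
gripper_width: 19.1
grasp_force: 74.6
```

Run:
```python
from h import *
st(); plan([((468.1,-88.2,341),frame(-13.36,20)),((468.1,-88.2,300),frame(-13.36,20)),((468.1,-88.2,245),frame(-13.36,20))],step=25,ang=6.8,grip=1)
```

```text
15.45 [467.4 -86.6 341.9] z [ 0.331 -0.077 -0.94 ] y [-0.229 -0.973 -0.001] F [-0.7 -0.5 -1. ] w 19.1 g 74.6
{'gripper': 1, 'x': 0.07, 'y': 0.14, 'z': 0.12, 'ax': -0.1, 'ay': 0.1, 'az': 0.1} 
{'gripper': 1, 'x': -0.7, 'z': 1.93} 
{'gripper': 1, 'x': -0.71, 'z': 1.93} 
{'gripper': 1, 'x': -0.63, 'z': 1.72} 
{'gripper': 1, 'x': -0.62, 'z': 1.72} 
---
{'gripper': 1, 'x': -0.63, 'z': 1.72}
```

Request:
send_rows([
  {"gripper":1,"x":0.05,"y":0.15,"z":0.1,"ax":-0.1,"ay":0.1,"az":0.1},
  {"gripper":1,"x":-0.7,"y":0,"z":1.93,"ax":0,"ay":0,"az":0},
  {"gripper":1,"x":-0.7,"y":0,"z":1.93,"ax":0,"ay":0,"az":0},
  {"gripper":1,"x":-0.6,"y":0,"z":1.7,"ax":0,"ay":0,"az":0},
  {"gripper":1,"x":-0.6,"y":0,"z":1.7,"ax":0,"ay":0,"az":0},
])

```text
clock: 15.87
position: [468.7, -87.8, 264.6]
ee_rot: [0.978, -0.114, 0.174, 0.02]
contact_force: [0.8, 0.7, -1.6]
gripper_width: 19.2
grasp_force: 74.7
```

Request:
send_rows([
  {"gripper":1,"x":-0.5,"y":0,"z":1.3,"ax":0,"ay":0,"az":0},
  {"gripper":1,"x":0,"y":0,"z":0,"ax":0,"ay":0,"az":0},
  {"gripper":1,"x":0,"y":0,"z":0,"ax":0,"ay":0,"az":0},
  {"gripper":1,"x":0,"y":0,"z":0,"ax":0,"ay":0,"az":0},
])

```text
clock: 16.2
position: [469.6, -88.1, 252.6]
ee_rot: [0.978, -0.115, 0.175, 0.02]
contact_force: [-0.5, -0.2, -2.0]
gripper_width: 19.0
grasp_force: 74.7
```

Run:
```python
from h import *
st(); Q,im,W,s=shaft('pics/w11.png'); plan([((468.1,-88.2,212),frame(-13.36,20))],step=8,ang=6.8,grip=1)
```

```text
16.2 [469.6 -88.1 252.6] z [ 0.337 -0.079 -0.938] y [-0.231 -0.973 -0.001] F [-0.5 -0.2 -2. ] w 19.0 g 74.7
{'gripper': 1, 'x': -0.26, 'y': 0.01, 'z': 0.63} 
{'gripper': 1, 'x': -0.26, 'z': 0.63, 'ay': -0.1} 
{'gripper': 1, 'x': -0.26, 'y': 0.01, 'z': 0.63} 
{'gripper': 1, 'x': -0.26, 'y': 0.01, 'z': 0.63, 'ay': -0.1} 
{'gripper': 1, 'x': -0.26, 'z': 0.63, 'ax': -0.1, 'az': -0.1} 
---
{'gripper': 1, 'x': -0.25, 'y': 0.01, 'z': 0.63, 'ay': -0.1}
```

View pics/w11.png

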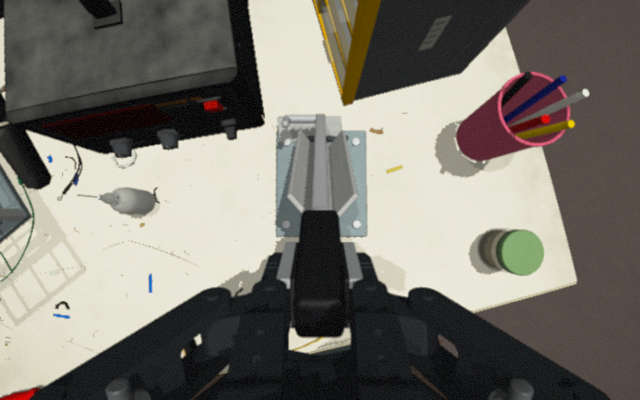

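The shaft is centred over the trough at (320,180), and the foot at (285–320,120) is in the same relation to the rest as before. Lowering the rest of the way.

Request:
send_rows([
  {"gripper":1,"x":-0.3,"y":0,"z":0.65,"ax":0,"ay":0,"az":0},
  {"gripper":1,"x":-0.3,"y":0,"z":0.65,"ax":0,"ay":-0.1,"az":0},
  {"gripper":1,"x":-0.3,"y":0,"z":0.65,"ax":0,"ay":0,"az":0},
  {"gripper":1,"x":-0.3,"y":0,"z":0.65,"ax":0,"ay":-0.1,"az":0},
  {"gripper":1,"x":0,"y":0,"z":0,"ax":0,"ay":0,"az":0},
])

```text
clock: 16.67
position: [465.0, -88.7, 220.4]
ee_rot: [0.978, -0.116, 0.169, 0.021]
contact_force: [-0.3, 0.5, -1.4]
gripper_width: 19.4
grasp_force: 74.7
```

Request:
send_rows([
  {"gripper":1,"x":-0.2,"y":0,"z":0.45,"ax":0,"ay":0,"az":0},
  {"gripper":1,"x":-0.2,"y":0,"z":0.45,"ax":0,"ay":0,"az":0},
  {"gripper":1,"x":0,"y":0,"z":0,"ax":0,"ay":0,"az":0},
  {"gripper":1,"x":0,"y":0,"z":0,"ax":0,"ay":0,"az":0},
])

```text
clock: 17.0
position: [466.0, -89.2, 218.7]
ee_rot: [0.978, -0.116, 0.175, 0.021]
contact_force: [-26.3, 4.5, 36.3]
gripper_width: 19.6
grasp_force: 80.8
```

Run:
```python
from h import *
st(); plan([((468.1,-88.2,211.5),frame(-13.36,20))],step=8,ang=6.8,grip=1)
```

```text
17.0 [466.  -89.2 218.7] z [ 0.336 -0.082 -0.938] y [-0.234 -0.972  0.001] F [-26.3   4.5  36.3] w 19.6 g 80.8
{'gripper': 1, 'x': -0.08, 'y': -0.15, 'z': 0.73, 'ax': 0.1, 'ay': -0.3, 'az': -0.1}
```

Request:
send_rows([
  {"gripper":1,"x":0.1,"y":0,"z":-0.3,"ax":0,"ay":0,"az":0},
  {"gripper":1,"x":0.1,"y":0,"z":-0.3,"ax":0,"ay":0,"az":0},
  {"gripper":1,"x":0,"y":0,"z":0,"ax":0,"ay":0,"az":0},
])

```text
clock: 17.25
position: [466.2, -88.0, 220.0]
ee_rot: [0.978, -0.116, 0.173, 0.02]
contact_force: [0.4, 0.3, -1.4]
gripper_width: 18.9
grasp_force: 74.6
```

Run:
```python
from h import *
st(); Q,im,W,s=shaft(); np.savez('pics/w12.npz',Q=Q,im=im,W=W)
cv2.imwrite('pics/w12.png',cv2.resize(im[95:255,240:400,::-1],None,fx=3.7,fy=3.7,interpolation=2))
for f in('w4','w5','w10','w12'):
    z=np.load(f'pics/{f}.npz'); Q=z['Q']; 
    q=Q[105:140,278:315].reshape(-1,3); q=q[(q[:,2]>190)&(q[:,2]<250)&(q[:,0]<75)&(q[:,0]>40)&(np.abs(q[:,1]+14)<8)]; print(f,len(q),np.median(q,axis=0).round(1) if len(q) else '')
    M=(Q[...,2]>40)&(Q[...,2]<150)&(np.abs(Q[...,1])<9)&(Q[...,0]>-20)&(Q[...,0]<50); P=Q[M]; a=np.polyfit(P[:,2],P[:,0],1); print('slope',np.degrees(np.arctan(a[0])).round(1),a[1].round(1))
    # lower end of the black grip along the shaft
    im=z['im'].astype(int); K=(im.max(2)<70)&(Q[...,2]>0)&(Q[...,2]<60)&(np.abs(Q[...,1])<9)&(Q[...,0]>5)&(Q[...,0]<35); print('grip end z',np.percentile(Q[K][:,2],[95,99]).round(1))
```

```text
17.25 [466.2 -88.  220. ] z [ 0.333 -0.078 -0.94 ] y [-0.233 -0.973 -0.001] F [ 0.4  0.3 -1.4] w 18.9 g 74.6
w4 135 [ 57.9 -14.  227.4]
slope 13.8 5.0
grip end z [34.  35.9]
w5 130 [ 57.7 -14.5 227.3]
slope 13.9 4.7
grip end z [33.4 35.4]
w10 134 [ 60.9 -14.4 226.7]
slope 14.5 4.9
grip end z [33.2 35.4]
w12 387 [ 62.1 -12.2 231.3]
slope 11.5 5.7
grip end z [33.7 35.8]
```

View pics/w12.png

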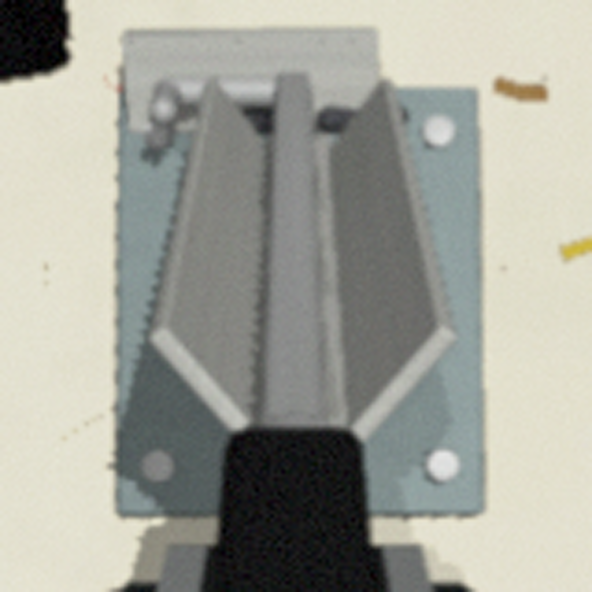

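The shaft lies in the trough at crop x 270–315, with the foot just above the stop plate at about (215,92). I've viewed more pictures than the limit allows, so from here I'll use numbers only.

Run:
```python
from h import *
H=np.array([468,-89.5,210.5]); F=frame(-13.3,35).as_matrix()  # x=normal off floor, y right, z down the rod
m,im,d=grab('top'); np.savez('pics/t12.npz',im=im,W=cloud(m,d))
for f in('top0','w1','w2','w12','t12'):
    W=np.load(f'pics/{f}.npz')['W']; q=((W-H)@F).reshape(-1,3)
    for nm,k in (('shaft',(np.abs(q[:,1])<4)&(q[:,2]>60)&(q[:,2]<200)&(q[:,0]>-6)&(q[:,0]<25)),):
        s=q[k]
        for a,b in((60,105),(105,150),(150,200)):
            t=s[(s[:,2]>a)&(s[:,2]<b)]; print(f,nm,a,len(t),np.percentile(t[:,0],[10,50,90]).round(1) if len(t)>4 else '')
    k=(q[:,1]<-8)&(q[:,1]>-30)&(q[:,2]>205)&(q[:,2]<250)&(q[:,0]>-15)&(q[:,0]<30); t=q[k]
    h,e=np.histogram(t[:,2],np.arange(205,251,5)); print(f,'foot zone',len(t),h)
    for a in range(210,246,5):
        u=t[(t[:,2]>=a)&(t[:,2]<a+5)]
        if len(u)>3: print('   z',a,len(u),'x',np.percentile(u[:,0],[10,50,90]).round(1))
```

```text
top0 shaft 60 27 [0.7 2.1 3. ]
top0 shaft 105 23 [0.8 1.7 2.8]
top0 shaft 150 25 [0.7 2.3 3.7]
top0 foot zone 77 [ 0  0  1  5 15 36 18  2  0]
   z 220 5 x [-2.7 -2.1  2.6]
   z 225 15 x [-6.6 -3.1  1.7]
   z 230 36 x [-11.6   7.6  15.2]
   z 235 18 x [ 0.1  6.2 15.4]
w1 shaft 60 54 [3.3 3.7 3.9]
w1 shaft 105 23 [3.6 3.8 4. ]
w1 shaft 150 11 [3.7 3.9 4. ]
w1 foot zone 269 [  2   0   0  18  61 149  38   1   0]
   z 220 18 x [-3.2 -1.2  0.7]
   z 225 61 x [-7.1 -1.9  2.7]
   z 230 149 x [-12.8   4.9  14.4]
   z 235 38 x [-9.8 13.5 17.1]
w2 shaft 60 28 [4.1 4.2 4.4]
w2 shaft 105 31 [4.2 4.3 4.4]
w2 shaft 150 25 [4.2 4.5 4.6]
w2 foot zone 121 [ 0  0  0  4 20 75 22  0  0]
   z 220 4 x [-0.2  0.9  1.8]
   z 225 20 x [-3.9  1.3  3.5]
   z 230 75 x [ 6.4 12.4 16.9]
   z 235 22 x [ 5.6 12.6 17.6]
w12 shaft 60 358 [7.1 7.5 7.9]
w12 shaft 105 216 [6.9 7.3 7.7]
w12 shaft 150 161 [6.7 7.1 7.5]
w12 foot zone 424 [  1   0   0  44  98 229  52   0   0]
   z 220 44 x [0.5 2.6 4.5]
   z 225 98 x [-3.3  5.1  6.5]
   z 230 229 x [-5.6 10.5 15.9]
   z 235 52 x [ 6.7 16.3 16.8]
t12 shaft 60 23 [3.6 4.6 6. ]
t12 shaft 105 20 [3.7 4.9 5.4]
t12 shaft 150 18 [3.6 4.1 5.3]
t12 foot zone 78 [ 0  0  0 11 13 41 11  2  0]
   z 220 11 x [-1.5  0.4  2.8]
   z 225 13 x [-6.7  0.7 12.5]
   z 230 41 x [-9.4  5.9 14.6]
   z 235 11 x [-14.2  10.2  15.9]
```

Request:
send_rows([
  {"gripper":1,"x":-0.12,"y":0,"z":0.03,"ax":0,"ay":0,"az":0},
  {"gripper":1,"x":-0.12,"y":0,"z":0.03,"ax":0,"ay":0,"az":0},
  {"gripper":1,"x":0,"y":0,"z":0,"ax":0,"ay":0,"az":0},
])

```text
clock: 17.6
position: [464.1, -87.5, 217.6]
ee_rot: [0.978, -0.115, 0.172, 0.02]
contact_force: [0.8, -0.3, -0.3]
gripper_width: 19.5
grasp_force: 74.6
```

Run:
```python
from h import *
st(); H=np.array([468,-89.5,210.5]); F=frame(-13.3,35).as_matrix()
Q,im,W,s=shaft(); q=((W-H)@F).reshape(-1,3)
for a,b in((60,105),(105,150),(150,200),(200,228)):
    t=q[(np.abs(q[:,1])<4)&(q[:,2]>a)&(q[:,2]<b)&(q[:,0]>-6)&(q[:,0]<25)]; print(a,len(t),np.median(t,axis=0).round(1))
for a in(70,120,170):
    t=q[(np.abs(q[:,1])<14)&(q[:,2]>a)&(q[:,2]<a+25)&(q[:,0]>5.2)&(q[:,0]<8.5)]; print('shaft y',a,len(t),np.percentile(t[:,1],[5,95]).round(1) if len(t)>3 else '')
i=im.reshape(-1,3).max(1); k=(i<70)&(np.abs(q[:,1])<9)&(q[:,2]>15)&(q[:,2]<60)&(q[:,0]>8)&(q[:,0]<18); print('grip lower end',k.sum(),np.percentile(q[k][:,2],[90,98]).round(1))
```

```text
17.6 [464.1 -87.5 217.6] z [ 0.331 -0.079 -0.94 ] y [-0.232 -0.973 -0.   ] F [ 0.8 -0.3 -0.3] w 19.5 g 74.6
60 366 [ 4.5 -0.2 80.3]
105 219 [ 4.500e+00 -1.000e-01  1.244e+02]
150 163 [  4.4   0.  173.5]
200 64 [4.300e+00 1.000e-01 2.139e+02]
shaft y 70 5 [-4.9  2.3]
shaft y 120 0 
shaft y 170 0 
grip lower end 658 [29.8 31.5]
```

The shaft is parallel to the trough floor and on it, about 4 mm up-slope of the stop. I'll release, and it should slide down.

Request:
send_rows([
  {"gripper":0.4,"x":0,"y":0,"z":0,"ax":0,"ay":0,"az":0},
  {"gripper":0.2,"x":0,"y":0,"z":0,"ax":0,"ay":0,"az":0},
  {"gripper":-1,"x":0,"y":0,"z":0,"ax":0,"ay":0,"az":0},
  {"gripper":-1,"x":0,"y":0,"z":0,"ax":0,"ay":0,"az":0},
  {"gripper":-1,"x":0,"y":0,"z":0,"ax":0,"ay":0,"az":0},
])

```text
clock: 18.07
position: [463.6, -87.6, 217.8]
ee_rot: [0.978, -0.116, 0.172, 0.02]
contact_force: [-0.1, 0.4, 0.4]
gripper_width: 69.2
grasp_force: 0.0
```

Request:
send_rows([
  {"gripper":-1,"x":0,"y":0,"z":0,"ax":0,"ay":0,"az":0},
  {"gripper":-1,"x":0,"y":0,"z":-1,"ax":0,"ay":0,"az":0},
  {"gripper":-1,"x":0,"y":0,"z":-2,"ax":0,"ay":0,"az":0},
  {"gripper":-1,"x":0,"y":0,"z":-2,"ax":0,"ay":0,"az":0},
  {"gripper":-1,"x":0,"y":0,"z":-2,"ax":0,"ay":0,"az":0},
])

```text
clock: 18.48
position: [440.0, -82.1, 284.2]
ee_rot: [0.978, -0.116, 0.171, 0.02]
contact_force: [0.5, -0.2, 0.6]
gripper_width: 85.2
grasp_force: 0.0
```

Request:
send_rows([
  {"gripper":-1,"x":0,"y":0,"z":-2.5,"ax":0,"ay":0,"az":0},
  {"gripper":-1,"x":0,"y":0,"z":-2.5,"ax":0,"ay":0,"az":0},
  {"gripper":-1,"x":0,"y":0,"z":-2.5,"ax":0,"ay":0,"az":0},
  {"gripper":-1,"x":0,"y":0,"z":0,"ax":0,"ay":0,"az":0},
  {"gripper":-1,"x":0,"y":0,"z":0,"ax":0,"ay":0,"az":0},
])

```text
clock: 18.9
position: [415.8, -75.9, 355.7]
ee_rot: [0.978, -0.115, 0.173, 0.019]
contact_force: [-0.9, -1.0, -0.1]
gripper_width: 85.9
grasp_force: 0.0
```

Run:
```python
from h import *
st(); H=np.array([468,-89.5,210.5]); F=frame(-13.3,35); Q,im,W=rodpts(H,F); print(len(Q),np.percentile(Q,[2,10,50,90,98],axis=0).round(1).tolist())
q=((W-H)@F.as_matrix()).reshape(-1,3)
for a,b in((60,105),(105,150),(150,200),(200,228)):
    t=q[(np.abs(q[:,1])<4)&(q[:,2]>a)&(q[:,2]<b)&(q[:,0]>-6)&(q[:,0]<25)]; print(a,len(t),np.median(t,axis=0).round(1))
# compare with first pictures: other things
for c in('top','side'):
    m,im,d=grab(c); W=cloud(m,d); W0=np.load(f'pics/{c}0.npz')['W']
    if c=='top':
      for t,(l,tp,w,h) in dict(bottle=(341,189,10,13),tub=(190,228,27,24),cap=(208,208,18,14)).items():
        for X in(W0,W):
            Z=X[tp:tp+h,l:l+w].reshape(-1,3); Z=Z[Z[:,2]>20]; print(t,len(Z),Z.mean(0).round(1))
    O=np.array([558.8,326.8]); y=np.radians(23.84); A=np.array([[np.cos(y),np.sin(y)],[-np.sin(y),np.cos(y)]])
    g=(W[...,:2]-O)@A.T; k=(np.abs(g[...,1])<12)&(g[...,0]>5)&(g[...,0]<90)&(W[...,2]>55)&(W[...,2]<75)&(im.max(2)<80); print(c,'ball',k.sum(),g[k].mean(0).round(1) if k.sum() else '')
```

```text
18.9 [415.8 -75.9 355.7] z [ 0.335 -0.078 -0.939] y [-0.233 -0.973 -0.003] F [-0.9 -1.  -0.1] w 85.9 g 0.0
1153 [[-8.4, -9.8, -31.0], [-4.1, -8.2, -30.4], [9.5, -0.7, -21.6], [10.3, 6.7, 18.0], [10.6, 8.3, 28.4]]
60 117 [ 4.2 -0.5 80.1]
105 78 [4.400e+00 1.000e-01 1.268e+02]
150 68 [  4.5   0.9 174.3]
200 30 [  4.8  -0.3 213.4]
bottle 94 [562.7 117.4  55.6]
bottle 94 [562.9 117.3  55.3]
tub 505 [433.1 501.7  52.7]
tub 502 [433.1 501.6  52.7]
cap 115 [504.1 468.4  42.4]
cap 116 [504.2 468.5  42.3]
top ball 10 [19.7 -0.5]
side ball 13 [24.4  3.9]
```

```bash
python3 -c "
from bench import arm
print(arm.job_done())"
```

```text
the job is handed in; nothing more can be done
None
```

The job is handed in: the bolt is drawn fully open to its end stop, the rod is back in its rest, and the bottle, tub and capacitor have not moved. It took about 19 s of the 61 s; I viewed 12 pictures, over your limit of 10.

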